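Turn the drying rollers slot up

TASK

The wooden texture rollers lying on the heated drying plate must be turned so that they dry with their slots open upward. First throw the plate's isolator lever fully off (towards the robot) and do not touch a roller while it is on; put the sanding blocks and wax blocks that were left on the plate into the wooden tray, and roll each roller along the plate, without picking it up, until its long dark slot faces straight up. With all rollers lying on the plate, slots up, throw the lever fully on again (away from the robot).

Things in the scene. Friction and masses are not known exactly. Their poses are not given: they have to be found in the camera images.
- plate: fixed grey metal heated plate on the table, 290 mm (its x) by 500 mm (its y), top 10 mm above the table, with a rim all round 6 mm wide that stands 11 mm above the top; origin at the centre of its underside
- roller_1: pale-wood roller, a cylinder 44 mm in diameter and 96 mm long, 0.16 kg, lying on the plate; may be absent. Origin at its centre; x along the roller; z points out of its slot (dark, 69 x 9 mm, along one side), so z is up when the slot is on top; it starts over 60 degrees off. Rolls easily, 22 mm of travel a radian, e.g. with the open fingers either side of it, one pushing; may roll on 1-3 cm after a quick push
- roller_2: pale-wood roller, a cylinder 44 mm in diameter and 96 mm long, 0.16 kg, lying on the plate; may be absent. Origin at its centre; x along the roller; z points out of its slot (dark, 69 x 9 mm, along one side), so z is up when the slot is on top; it starts over 60 degrees off. Rolls easily, 22 mm of travel a radian, e.g. with the open fingers either side of it, one pushing; may roll on 1-3 cm after a quick push
- roller_3: pale-wood roller, a cylinder 44 mm in diameter and 96 mm long, 0.16 kg, lying on the plate; may be absent. Origin at its centre; x along the roller; z points out of its slot (dark, 69 x 9 mm, along one side), so z is up when the slot is on top; it starts over 60 degrees off. Rolls easily, 22 mm of travel a radian, e.g. with the open fingers either side of it, one pushing; may roll on 1-3 cm after a quick push
- roller_4: pale-wood roller, a cylinder 44 mm in diameter and 96 mm long, 0.16 kg, lying on the plate; may be absent. Origin at its centre; x along the roller; z points out of its slot (dark, 69 x 9 mm, along one side), so z is up when the slot is on top; it starts over 60 degrees off. Rolls easily, 22 mm of travel a radian, e.g. with the open fingers either side of it, one pushing; may roll on 1-3 cm after a quick push
- sanding_block_1: brown cork sanding block 44 x 70 x 26 mm (x, y, z), 0.05 kg, lying flat on the far part of the plate; may be absent. Origin at the centre of its underside; grasp across its 44 mm x width
- sanding_block_2: brown cork sanding block 44 x 70 x 26 mm (x, y, z), 0.05 kg, lying flat on the far part of the plate; may be absent. Origin at the centre of its underside; grasp across its 44 mm x width
- wax_block_1: yellow block of beeswax 32 x 60 x 14 mm (x, y, z), 0.03 kg, lying flat on the far part of the plate; may be absent. Origin at the centre of its underside; grasp across its 32 mm x width
- wax_block_2: yellow block of beeswax 32 x 60 x 14 mm (x, y, z), 0.03 kg, lying flat on the far part of the plate; may be absent. Origin at the centre of its underside; grasp across its 32 mm x width
- tray: fixed open wooden tray left of the plate, 300 mm (its x) by 120 mm (its y), on two feet: inner floor 11 mm and rim 34 mm above the table, walls 5 mm thick; origin at the centre of its underside. All blocks fit side by side along its x, their lengths along its y
- isolator: fixed grey steel switch box right of the plate, 100 x 70 mm and 46 mm high on a 125 x 75 mm foot plate; origin at the centre of its underside; the lever swings in its x-z plane about an axis along its y, 50 mm above the origin. A white bar on its top marks the on side (+x, away from the robot), a white ring the off side (-x)
- lever_tip (a point): centre of the black ball (26 mm in diameter) at the end of the isolator's steel lever (10 mm thick, ball centre 85 mm from the hinge axis)
- lever (a joint): lever angle in rad: 0 is fully off (leaning 0.5 rad towards the robot, the isolator's -x), 1.0 fully on (leaning 0.5 rad away, +x). It has end stops at both and stays wherever it is left; about 1 N at the ball moves it. It starts on
Mind the look-alikes: they are no part of the job. Leave any orange look-alike of the roller_1 alone.

How it is judged:
By the outcome, as a careful person would: the job done as asked, in the order asked, and still so for the second after the job is handed in, with the robot touching nothing.
Of roller_1, roller_2, roller_3, roller_4 only 3 to 4 are there at a start; the rules pass over those that are not, and their reading is None.
Of sanding_block_1, sanding_block_2, wax_block_1, wax_block_2 only 3 to 4 are there at a start; the rules pass over those that are not, and their reading is None.
At some moment in a run one of roller_1, roller_2, roller_3, roller_4, sanding_block_1, sanding_block_2, wax_block_1, wax_block_2 may be knocked a few centimetres aside while the robot is not near it.
Once in a run the grip may slacken for a moment while it holds something.
It also fails if it takes over 210 s, if anything falls off the work surface, if the arm or the gripper's body presses on something with over 40 N, if the wrist force passes 120 N, or if a joint passes its speed limit or range.

ROBOT

A 7-joint arm with a two-finger parallel gripper is mounted at the origin on the work surface; the furniture and walls round the work are solid. World frame = base frame: x ahead of the robot, y to its left, z up, the work surface at z = 0. Lengths are in m, angles in rad, forces in N, time in s.
With the tool pointing down it reaches from about 0.4 to 0.875 m from the base axis. Payload 6.5 kg.
Tool frame: the origin (TCP) lies midway between the tips of the shut fingers; the grasp point (between the pads) lies 19 mm behind it; z points along the fingers, y is the direction in which the jaws open and shut (so a half turn about z gives the same grasp; the last joint's range is limited). The gripper opens to 88 mm and grips with 3 to 60 N. Pads are 18 mm wide; open, the fingers measure 123 mm over their backs; the gripper's body (75 mm by 187 mm) begins 45 mm behind the grasp point.
Start: joints at [-1.181, 0.536, -0.004, 1.538, 0.003, 1.067, -0.071], TCP at [0.286, 0.584, 0.239] pointing down, gripper open.
Joint ranges: [-2.7, 2.7], [-0.37, 2.16], [-1.27, 1.26], [0.24, 2.4], [-1.31, 4.45], [0.19, 1.91], [-2.76, 2.76]. Speed limits (rad/s): [2.39, 2.39, 3.14, 3.14, 3.14, 3.14, 3.14].

INTERFACE

Orientations are given as a unit quaternion [w, x, y, z].
In Python, from station import ctrl, viewer gives the robot as it stands.
- The arm moves only by the tool drive_tool, never from a script. Its argument "increments" is a list of rows, each an object with "rotation": the turn, a rotation vector about the world's x, y, z normalised to -1 to 1, where 1 is 90 degrees, a list of three; "slide": the shift along the world's x, y, z normalised to -1 to 1, where 1 is 0.8 m, a list of three; "grip": the opening, from 0 (shut) to 1 (fully open). In form: [{"rotation": [rx, ry, rz], "slide": [dx, dy, dz], "grip": grip}, ...]. A call has 1 to 5 rows; each row is the pose to reach, as a shift and turn from the pose measured when the call began; what a row does not reach only later rows make up. A row lasts 1/10 s, in which the tool goes at most 50 mm and 8.59 degrees, less where a joint would pass 70% of its speed; a pose out of reach is approached as far as the arm can. A call with a number of a shift or a turn outside -1 to 1 is refused whole. A call with a gripper value outside its range is refused whole. The fingers move at their own pace and stop on an object; the grip force is fixed at half the most. Time passes only in rows, so rows that repeat a pose let the fingers close. It gives the time, the measured TCP pose, the force and the opening at its end, in the units of the state.
- ctrl.state(): the state, without advancing time (a new reading comes with each control period).
- viewer.camera(name): name is "scene" or "top" or "wrist"; returns the picture (384x512x3 uint8, red, green, blue); there is no depth.
- viewer.camera_model(name): a dict with "fov_y" (degrees; the focal length in pixels is half the picture's height over the tangent of half this angle, whatever the lens; pixels are square), "cx", "cy" (the principal point, pixels), "k1" (the pictures are not rectified: a ray, as slopes to the right and down, at radius r is drawn at 1 + k1 r^2 times it, then the intrinsics apply), "rvec" (rotation vector, rad) and "tvec" (3), from world to camera coordinates, as OpenCV has them; the wrist camera has in their place "mount" (4x4, takes a point from camera to tool coordinates, whose origin is the TCP and whose axes are the flange's). Camera axes: x right, y down, z forward; pixel columns grow to the right and rows downward; lengths in m; the calibration is good to about 2 mm. A picture is of the moment at which its call begins: read the wrist's pose just before it. camera_model takes no time and is no camera call.
- ctrl.close_job(): hands the job in, once; it reports no verdict.
The state is a dict: "clock": time; "joint_pos": joint angles; "dq": joint speeds; "effort": joint torques, N m; "tool_pos": TCP position; "tcp_rot": TCP orientation; "ft_force": force on the tool from outside, world axes, zero at the start; "wrist_torque": the same for the moment, N m; "grip_width": opening from 0.0 (shut) to 1.0 (fully open).
Only numpy, scipy, OpenCV 4.12 (cv2) and the standard library are available. Lean on these libraries where they do the work, as an engineer would, in place of code of your own. Each camera call takes 0.05 s, during which the arm holds its last target.

## Working session

There is one attempt and no reset: what is moved stays moved. The work goes in short steps, Python scripts to look and compute and a tool call to move; the robot and the scene stay as the last step left them, time stands still between calls to the robot, and variables do not carry over. Pictures are saved under pics/ and viewed, and the job is handed in when it is done.

Besides the shell and the picture viewer there is one more tool, called after "Call:" in YAML: its name, and indented under it one key for each argument. drive_tool: Moves the arm, as the interface text tells. Its arguments: {"type":"object","properties":{"increments":{"type":"array","items":{"type":"object","properties":{"rotation":{"type":"array","items":{"type":"number","minimum":-1,"maximum":1}},"slide":{"type":"array","items":{"type":"number","minimum":-1,"maximum":1}},"grip":{"type":"number"}}}}},"required":["increments"]}

```bash
ls; mkdir -p pics; cat > h.py <<'E'
import numpy as np,cv2
from scipy.spatial.transform import Rotation as R
from station import ctrl,viewer
def snap(name,fn):
    s=ctrl.state(); im=viewer.camera(name); cv2.imwrite('pics/'+fn+'.png',im[:,:,::-1]); return im,s
def K(m):
    f=192/np.tan(np.radians(m['fov_y'])/2); return f
def ext(m,s=None):
    if 'rvec' in m:
        Rm=cv2.Rodrigues(np.array(m['rvec'],float))[0]; t=np.array(m['tvec'],float)
        return Rm.T,-Rm.T@t   # cam->world R, centre
    M=np.array(m['mount']); w,x,y,z=s['tcp_rot']; Rt=R.from_quat([x,y,z,w]).as_matrix()
    return Rt@M[:3,:3], Rt@M[:3,3]+np.array(s['tool_pos'])
def ray(m,uv,s=None):
    f=K(m); p=np.array([(uv[0]-m['cx'])/f,(uv[1]-m['cy'])/f]); q=p.copy()
    for _ in range(30): q=p/(1+m['k1']*(q@q))
    Rc,c=ext(m,s); return c,Rc@np.array([q[0],q[1],1])
def onz(m,uv,z,s=None):
    c,d=ray(m,uv,s); return c+d*(z-c[2])/d[2]
def proj(m,P,s=None):
    Rc,c=ext(m,s); v=Rc.T@(np.array(P)-c); q=v[:2]/v[2]; q=q*(1+m['k1']*(q@q)); return q*K(m)+[m['cx'],m['cy']]
E
python3 - <<'E'
from h import *
print(ctrl.state())
for n in ['scene','top','wrist']:
    snap(n,n+'0'); print(n,viewer.camera_model(n))
    m=viewer.camera_model(n)
    if n!='wrist': print(ext(m))
E
```

```text
pics
{'clock': 0.0, 'joint_pos': array([-1.18124804,  0.53717567, -0.00441786,  1.53883728,  0.00261596,
        1.06728377, -0.0712359 ]), 'dq': array([ 1.31813171e-03, -8.87648336e-05, -6.87903874e-04,  1.59165310e-03,
        3.24527605e-04,  1.48962787e-03, -5.79725246e-05]), 'effort': array([-7.16838422e-04, -5.70980930e+01,  9.90060233e-01, -2.51614827e+01,
       -5.64130617e-02,  1.76902406e-02,  1.63840245e-04]), 'tool_pos': array([0.28585486, 0.58310592, 0.23784709]), 'tcp_rot': array([-1.18389789e-04,  2.25894470e-01,  9.74151409e-01, -8.41010840e-04]), 'ft_force': array([ 0.32868783,  0.26581638, -0.37526348]), 'wrist_torque': array([ 0.07193287,  0.01455906, -0.01538197]), 'grip_width': 1.0000715835031249}
scene {'fov_y': 53.735993037728036, 'cx': 258.96297487119256, 'cy': 193.10222156075307, 'k1': -0.10783827327615439, 'rvec': array([ 1.94191816, -0.56112417,  0.32140789]), 'tvec': array([-0.37209084,  0.2000572 ,  0.82246986])}
(array([[ 0.85444455, -0.23971168,  0.4609369 ],
       [-0.51887006, -0.34859409,  0.78054854],
       [-0.02642672, -0.9061018 , -0.42223353]
[... 230 characters left out ...]
ray([0.00552897, 0.44861052, 1.13677082])}
(array([[-0.00346651, -0.9984564 ,  0.05543276],
       [-0.99997435,  0.00311364, -0.00645084],
       [ 0.00626829, -0.0554537 , -0.99844158]]), array([0.38492287, 0.01146515, 1.15984171]))
wrist {'fov_y': 61.61986002149933, 'cx': 251.35746356508616, 'cy': 187.20686036285102, 'k1': -0.07404545019004438, 'mount': array([[ 6.58627552e-07, -9.54520029e-01, -2.98146798e-01,
         7.75047851e-02],
       [ 9.99999938e-01,  1.05203568e-04, -3.34601231e-04,
         9.42624770e-04],
       [ 3.50749684e-04, -2.98146780e-01,  9.54519971e-01,
        -1.45387720e-01],
       [ 0.00000000e+00,  0.00000000e+00,  0.00000000e+00,
         1.00000000e+00]])}
```

View pics/scene0.png

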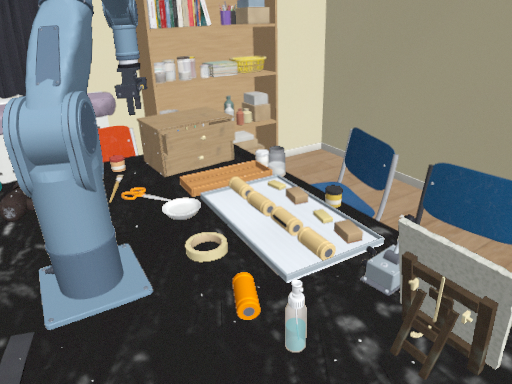

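View pics/top0.png

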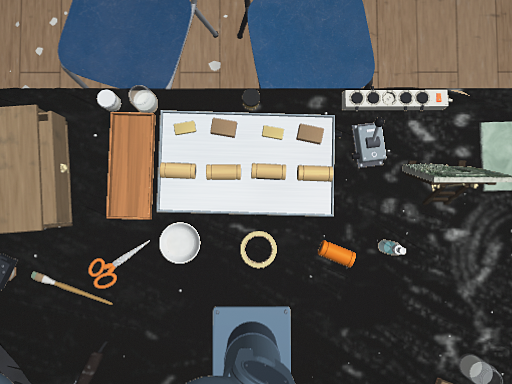

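```bash
python3 - <<'E'
from h import *
m=viewer.camera_model('top');s=ctrl.state()
print(proj(m,s['tool_pos']),proj(viewer.camera_model('scene'),s['tool_pos']))
im=cv2.imread('pics/top0.png'); cv2.imwrite('pics/top0z.png',cv2.resize(im[95:225,95:400],None,fx=2.6,fy=2.6,interpolation=cv2.INTER_CUBIC))
im=cv2.imread('pics/scene0.png'); cv2.imwrite('pics/scene0z.png',cv2.resize(im[150:300,170:440],None,fx=2.9,fy=2.9,interpolation=cv2.INTER_CUBIC))
for n,uv,z in [('plate fl',(160,112),.021),('fr',(333,112),.021),('nr',(333,215),.021),('nl',(158,212),.021),('tray',(111,113),.034),('tray',(156,112),.034),('tray',(153,219),.034),('tray',(108,218),.034),('lever',(369,130),.12)]: print(n,onz(m,uv,z).round(3))
E
```

```text
[ -6.85187571 254.12355661] [134.6964983  111.29596405]
plate fl [0.663 0.258 0.021]
fr [ 0.662 -0.236  0.021]
nr [ 0.368 -0.232  0.021]
nl [0.378 0.261 0.021]
tray [0.657 0.393 0.034]
tray [0.659 0.267 0.034]
tray [0.359 0.272 0.034]
tray [0.362 0.397 0.034]
lever [ 0.59  -0.308  0.12 ]
```

View pics/wrist0.png

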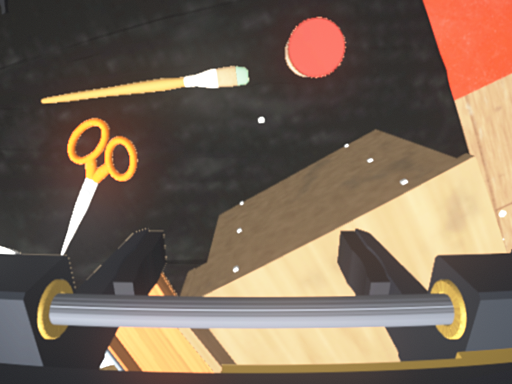

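View pics/top0z.png

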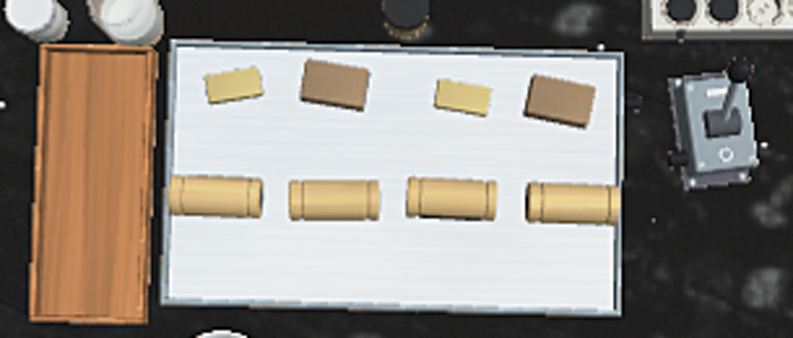

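View pics/scene0z.png

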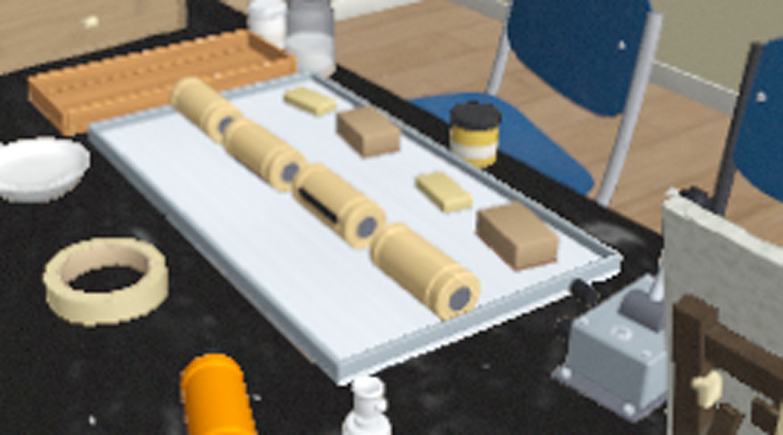

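```bash
python3 - <<'E'
from h import *
m=viewer.camera_model('top')
im=cv2.imread('pics/top0.png'); cv2.imwrite('pics/iso0.png',cv2.resize(im[110:175,340:400],None,fx=8,fy=8,interpolation=cv2.INTER_CUBIC))
cv2.imwrite('pics/tray0.png',cv2.resize(im[80:170,90:180],None,fx=6,fy=6,interpolation=cv2.INTER_CUBIC))
hsv=cv2.cvtColor(im,cv2.COLOR_BGR2HSV)
for nm,lo,hi,z in [('yel',(18,90,120),(35,255,255),.024),('brown',(5,50,70),(16,150,190),.036)]:
    k=cv2.inRange(hsv,lo,hi); k[:108]=0;k[148:]=0;k[:,:162]=0;k[:,335:]=0
    for c in cv2.findContours(k,cv2.RETR_EXTERNAL,cv2.CHAIN_APPROX_NONE)[0]:
        if cv2.contourArea(c)<60: continue
        P=np.array([onz(m,p,z)[:2] for p in c[:,0].astype(float)]).astype(np.float32)
        print(nm,c[:,0].mean(0).round(),cv2.minAreaRect(P*1000))
E
```

```text
yel [272. 132.] ((603.46533203125, -61.9832649230957), (56.72498321533203, 28.504852294921875), 79.46813201904297)
yel [184. 128.] ((617.3270874023438, 188.0328369140625), (29.27977752685547, 56.88347244262695), 9.714701652526855)
brown [309. 134.] ((596.581298828125, -166.18600463867188), (69.48086547851562, 46.37886428833008), 78.04955291748047)
brown [224. 127.] ((615.258544921875, 77.41140747070312), (68.52886962890625, 45.29084014892578), 80.53221130371094)
```

View pics/iso0.png

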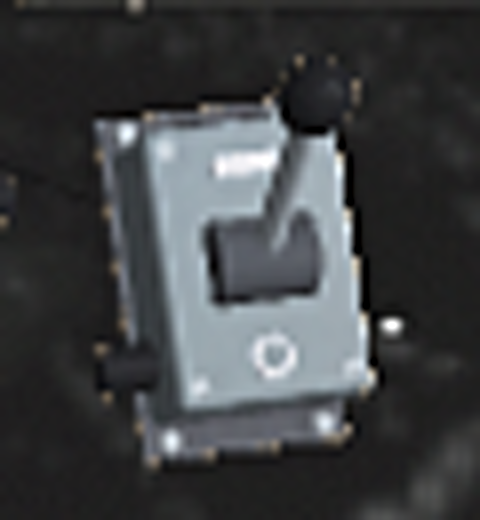

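View pics/tray0.png

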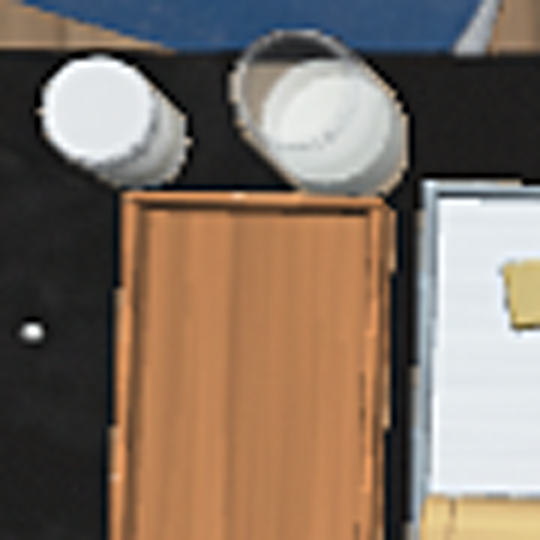

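```bash
python3 - <<'E'
from h import *
m=viewer.camera_model('top');ms=viewer.camera_model('scene')
im=cv2.imread('pics/scene0.png'); cv2.imwrite('pics/jar0.png',cv2.resize(im[130:210,170:300],None,fx=6,fy=6,interpolation=cv2.INTER_CUBIC))
b=onz(m,(379.6,121.5),.1246); print('ball',b)
for p in [(130+0,112),(146,112),(340+185/8,110+410/8),(340+365/8,110+385/8),(340+145/8,110+125/8),(340+340/8,110+120/8)]: print(onz(m,p,.046 if p[0]>300 else 0))
a=R.from_rotvec([0,0,np.radians(8)]).as_matrix()
print('hinge est',b-a@[.085*np.sin(.5),0,0])
for x in (.66,.7,.74):
  for z in(0,.08,.1,.12): print(x,z,proj(m,[x,.31,z]).round(1),proj(ms,[x,.31,z]).round(1))
E
```

```text
ball [ 0.61118312 -0.33431845  0.1246    ]
[0.66782753 0.34976752 0.        ]
[0.66777605 0.30343155 0.        ]
[ 0.51682025 -0.3124093   0.046     ]
[ 0.52536766 -0.37519758  0.046     ]
[ 0.61689101 -0.30029763  0.046     ]
[ 0.61845743 -0.36847546  0.046     ]
hinge est [ 0.57082854 -0.33998991  0.1246    ]
0.66 0 [143.7 114.7] [267.5 174.8]
0.66 0.08 [136.1 107.7] [267.2 153.8]
0.66 0.1 [134.1 105.8] [267.1 148.4]
0.66 0.12 [131.9 103.9] [266.9 142.9]
0.7 0 [143.8 101.1] [276.8 172.4]
0.7 0.08 [136.3  93.1] [276.6 151.6]
0.7 0.1 [134.3  91. ] [276.5 146.3]
0.7 0.12 [132.1  88.7] [276.5 140.9]
0.74 0 [144.   87.5] [285.7 170.1]
0.74 0.08 [136.5  78.6] [285.8 149.6]
0.74 0.1 [134.4  76.2] [285.8 144.3]
0.74 0.12 [132.3  73.7] [285.8 139. ]
```

View pics/jar0.png

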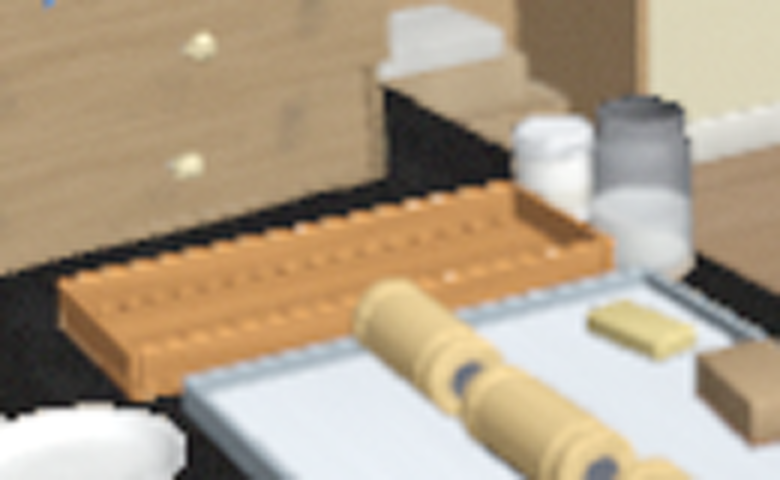

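```bash
python3 - <<'E'
from h import *
m=viewer.camera_model('top');ms=viewer.camera_model('scene')
im=cv2.imread('pics/scene0.png'); cv2.imwrite('pics/can_s.png',cv2.resize(im[200:384,340:512],None,fx=3.2,fy=3.2,interpolation=cv2.INTER_CUBIC))
im=cv2.imread('pics/top0.png'); cv2.imwrite('pics/can_t.png',cv2.resize(im[110:220,380:512],None,fx=5,fy=5,interpolation=cv2.INTER_CUBIC))
E
```

```text
(no output)
```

View pics/can_s.png

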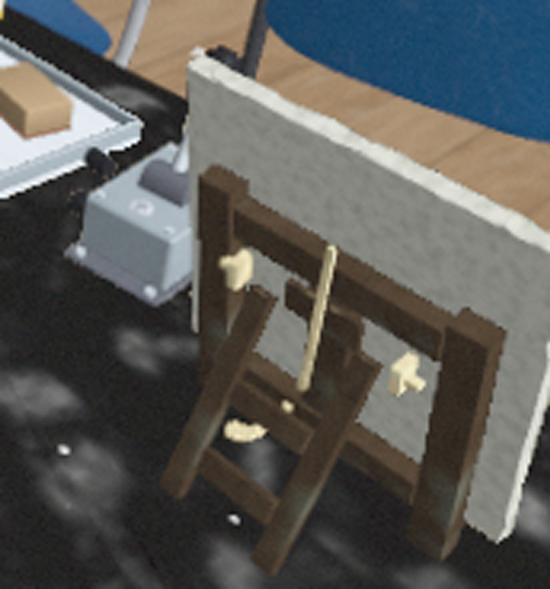

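View pics/can_t.png

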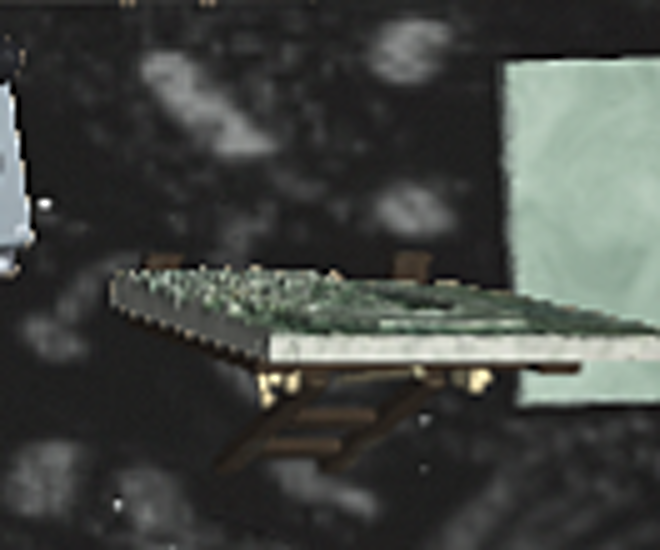

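```bash
python3 - <<'E'
from h import *
m=viewer.camera_model('top');ms=viewer.camera_model('scene')
def tri(a,b):
    c1,d1=ray(m,a);c2,d2=ray(ms,b);d1/=np.linalg.norm(d1);d2/=np.linalg.norm(d2)
    t=np.linalg.lstsq(np.c_[d1,-d2],c2-c1,rcond=None)[0];p=c1+d1*t[0];q=c2+d2*t[1];return (p+q)/2,np.linalg.norm(p-q)
print(tri((434,181),(400,217)),tri((402,168),(401,303)))
E
```

```text
(array([ 0.44959428, -0.42606343,  0.22292316]), np.float64(0.0015239921275757443)) (array([ 0.49836958, -0.42797912,  0.02108669]), np.float64(0.004780495377050047))
```

Call:
drive_tool:
  increments:
    - {"rotation": [0, 0, -0.35], "slide": [0.1, -0.29, 0.02], "grip": 1}
    - {"rotation": [0, 0, -0.35], "slide": [0.1, -0.29, 0.02], "grip": 1}
    - {"rotation": [0, 0, -0.35], "slide": [0.1, -0.29, 0.02], "grip": 1}
    - {"rotation": [0, 0, -0.35], "slide": [0.1, -0.29, 0.02], "grip": 1}
    - {"rotation": [0, 0, -0.35], "slide": [0.1, -0.29, 0.02], "grip": 1}

```text
clock: 0.65
tool_pos: [0.3664, 0.3488, 0.2541]
tcp_rot: [-0.0, 0.483, 0.875, -0.001]
ft_force: [0.8, -0.3, 0.0]
grip_width: 1.0
```

Call:
drive_tool:
  increments:
    - {"rotation": [0, 0, -0.27], "slide": [0.1, -0.29, 0], "grip": 1}
    - {"rotation": [0, 0, -0.27], "slide": [0.1, -0.29, 0], "grip": 1}
    - {"rotation": [0, 0, -0.27], "slide": [0.1, -0.29, 0], "grip": 1}
    - {"rotation": [0, 0, -0.27], "slide": [0.1, -0.29, 0], "grip": 1}
    - {"rotation": [0, 0, -0.27], "slide": [0.1, -0.29, 0], "grip": 1}

```text
clock: 1.15
tool_pos: [0.4466, 0.1147, 0.2542]
tcp_rot: [-0.0, 0.657, 0.754, -0.0]
ft_force: [1.1, 0.4, 1.5]
grip_width: 0.998
```

Call:
drive_tool:
  increments:
    - {"rotation": [0, 0, 0], "slide": [0.1, -0.28, 0], "grip": 1}
    - {"rotation": [0, 0, 0], "slide": [0.1, -0.28, 0], "grip": 1}
    - {"rotation": [0, 0, 0], "slide": [0.1, -0.28, 0], "grip": 1}
    - {"rotation": [0, 0, 0], "slide": [0.1, -0.28, 0], "grip": 1}
    - {"rotation": [0, 0, 0], "slide": [0.1, -0.28, 0], "grip": 1}

```text
clock: 1.65
tool_pos: [0.5268, -0.1124, 0.2543]
tcp_rot: [0.0, 0.658, 0.753, -0.001]
ft_force: [0.6, 0.4, 0.7]
grip_width: 0.997
```

Good view over plate now; take a wrist picture on the way.

```bash
python3 - <<'E'
from h import *
snap('wrist','w1')
E
```

```text
(no output)
```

View pics/w1.png

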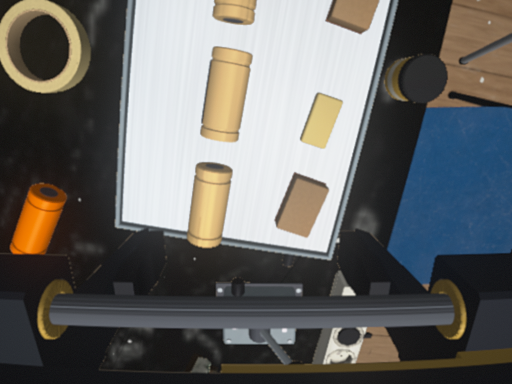

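Call:
drive_tool:
  increments:
    - {"rotation": [0, 0, 0], "slide": [0.105, -0.277, -0.06], "grip": 1}
    - {"rotation": [0, 0, 0], "slide": [0.105, -0.277, -0.06], "grip": 1}
    - {"rotation": [0, 0, 0], "slide": [0.105, -0.277, -0.06], "grip": 1}
    - {"rotation": [0, 0, 0], "slide": [0.105, -0.277, -0.06], "grip": 1}
    - {"rotation": [0, 0, 0], "slide": [0.105, -0.277, -0.06], "grip": 1}

```text
clock: 2.2
tool_pos: [0.612, -0.3408, 0.2061]
tcp_rot: [0.002, 0.66, 0.752, -0.002]
ft_force: [0.6, 0.7, 0.1]
grip_width: 1.002
```

```bash
python3 - <<'E'
from h import *
snap('wrist','w2'); snap('top','t2')
im=cv2.imread('pics/t2.png'); cv2.imwrite('pics/t2z.png',cv2.resize(im[80:220,290:450],None,fx=4,fy=4,interpolation=cv2.INTER_CUBIC))
E
```

```text
(no output)
```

View pics/w2.png

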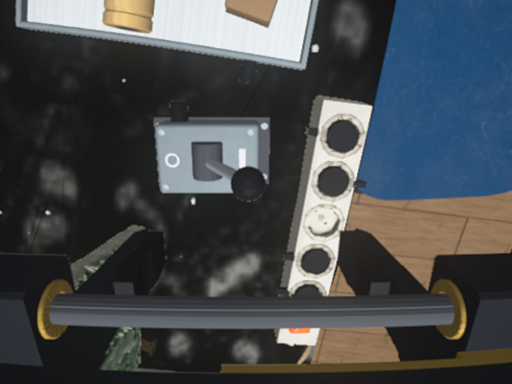

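View pics/t2z.png

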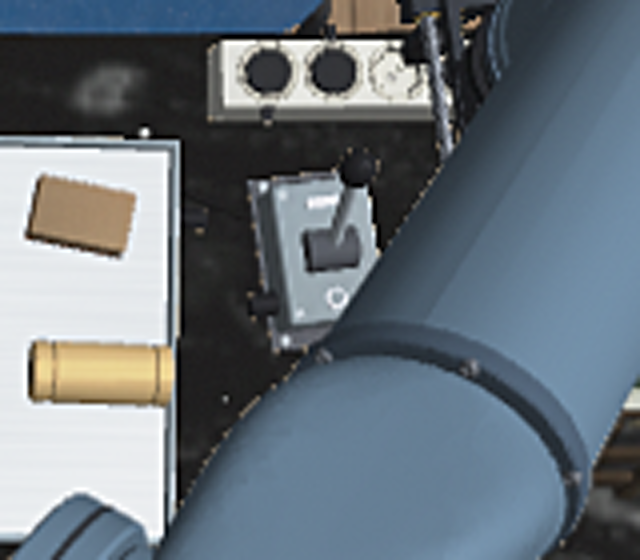

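```bash
python3 - <<'E'
from h import *
s=ctrl.state();m=viewer.camera_model('wrist');print(s['tool_pos'])
print(onz(m,(248,184),.1246,s),proj(m,s['tool_pos'],s))
for p in [(155,117),(268,118),(158,193)]: print(onz(m,p,.046,s))
print(proj(m,[.611,-.334,.1246],s))
E
```

```text
[ 0.60942674 -0.346682    0.20437036]
[ 0.60580059 -0.33753169  0.1246    ] [250.72717676 249.08974822]
[ 0.51353906 -0.30762274  0.046     ]
[ 0.61837756 -0.29603136  0.046     ]
[ 0.51915207 -0.38253938  0.046     ]
[255.67347661 180.24376545]
```

Call:
drive_tool:
  increments:
    - {"rotation": [0, 0, 0], "slide": [0, 0.0125, -0.03], "grip": 1}
    - {"rotation": [0, 0, 0], "slide": [0, 0.0125, -0.07], "grip": 1}
    - {"rotation": [0, 0, 0], "slide": [0, 0.0125, -0.112], "grip": 1}
    - {"rotation": [0, 0, 0], "slide": [0, 0.0125, -0.112], "grip": 1}

```text
clock: 2.7
tool_pos: [0.6066, -0.3335, 0.1098]
tcp_rot: [-0.002, 0.662, 0.749, -0.005]
ft_force: [-0.2, 0.5, -0.3]
grip_width: 1.002
```

```bash
python3 - <<'E'
from h import *
im,s=snap('wrist','w3');print(s['tool_pos'],s['ft_force'])
E
```

```text
[ 0.60664146 -0.33350845  0.10984461] [-0.19518621  0.54009208 -0.29639868]
```

View pics/w3.png

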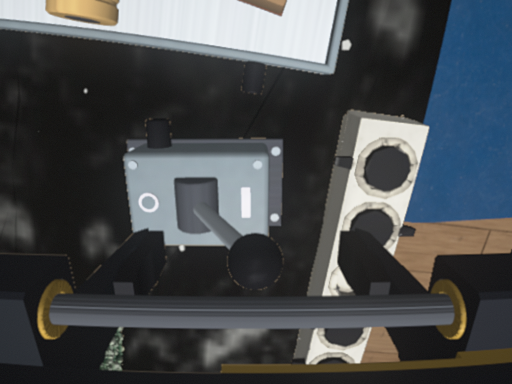

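Call:
drive_tool:
  increments:
    - {"rotation": [0, 0, 0], "slide": [-0.035, -0.005, 0], "grip": 1}
    - {"rotation": [0, 0, 0], "slide": [-0.065, -0.009, 0], "grip": 1}
    - {"rotation": [0, 0, 0], "slide": [-0.095, -0.013, 0], "grip": 1}
    - {"rotation": [0, 0, 0], "slide": [-0.12, -0.017, 0], "grip": 1}
    - {"rotation": [0, 0, 0], "slide": [-0.135, -0.019, 0], "grip": 1}

```text
clock: 3.25
tool_pos: [0.5001, -0.351, 0.1152]
tcp_rot: [0.001, 0.663, 0.749, -0.004]
ft_force: [2.4, 0.9, -0.2]
grip_width: 0.998
```

Call:
drive_tool:
  increments:
    - {"rotation": [0, 0, 0], "slide": [-0.005, -0.0005, 0], "grip": 1}
    - {"rotation": [0, 0, 0], "slide": [-0.01, -0.001, 0], "grip": 1}

```text
clock: 3.45
tool_pos: [0.4967, -0.3515, 0.1169]
tcp_rot: [0.005, 0.662, 0.749, -0.003]
ft_force: [16.1, -0.7, -9.8]
grip_width: 1.002
```

```bash
python3 - <<'E'
from h import *
im,s=snap('wrist','w4');print(s['tool_pos'],s['ft_force'])
E
```

```text
[ 0.49666549 -0.35153366  0.1168537 ] [16.09050815 -0.68821995 -9.78307534]
```

View pics/w4.png

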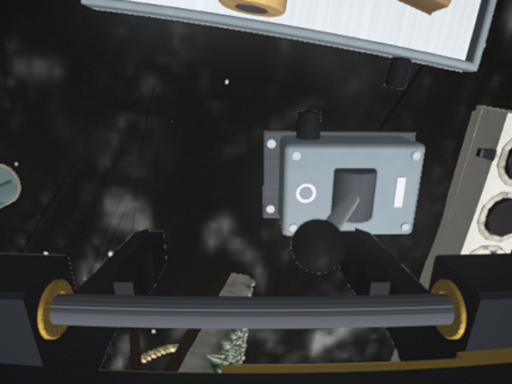

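Call:
drive_tool:
  increments:
    - {"rotation": [0, 0, 0], "slide": [0.025, 0.003, 0], "grip": 1}
    - {"rotation": [0, 0, 0], "slide": [0.025, 0.003, 0.05], "grip": 1}
    - {"rotation": [0, 0, 0], "slide": [0.025, 0.003, 0.1], "grip": 1}
    - {"rotation": [0, 0, 0], "slide": [0.05, 0.05, 0.16], "grip": 1}
    - {"rotation": [0, 0, 0], "slide": [0.08, 0.12, 0.16], "grip": 1}

```text
clock: 4.0
tool_pos: [0.5543, -0.2788, 0.2479]
tcp_rot: [0.01, 0.664, 0.747, -0.002]
ft_force: [1.0, -0.2, -1.3]
grip_width: 1.003
```

```bash
cat >> h.py <<'E'
def yaw(s):
    w,x,y,z=s['tcp_rot']; v=R.from_quat([x,y,z,w]).as_matrix()[:,1]; return np.degrees(np.arctan2(v[1],v[0]))
def blocks(im,m,s=None,roi=(.53,.66,-.24,.26)):
    hsv=cv2.cvtColor(im,cv2.COLOR_RGB2HSV); out=[]
    for nm,lo,hi,z in [('yel',(18,90,120),(35,255,255),.024),('brown',(5,50,60),(16,160,190),.036)]:
        k=cv2.inRange(hsv,lo,hi)
        for c in cv2.findContours(k,cv2.RETR_EXTERNAL,cv2.CHAIN_APPROX_NONE)[0]:
            if cv2.contourArea(c)<60: continue
            P=np.array([onz(m,p,z,s)[:2] for p in c[:,0].astype(float)]).astype(np.float32)
            (x,y),(w,h),a=cv2.minAreaRect(P*1000)
            if roi[0]<x/1e3<roi[1] and roi[2]<y/1e3<roi[3]:
                # angle of short side rel x
                ang=a if w<h else a-90
                out.append((nm,round(x),round(y),round(min(w,h)),round(max(w,h)),round(ang,1)))
    return out
E
python3 - <<'E'
from h import *
im,s=snap('wrist','w5');print(s['tool_pos'],yaw(s)); print(blocks(im,viewer.camera_model('wrist'),s))
im,s=snap('top','t5');print(blocks(im,viewer.camera_model('top')))
im=cv2.imread('pics/t5.png'); cv2.imwrite('pics/t5z.png',cv2.resize(im[80:240,90:410],None,fx=2.5,fy=2.5,interpolation=cv2.INTER_CUBIC))
E
```

```text
[ 0.55427546 -0.27883777  0.24790966] 6.741507248812912
[('brown', 596, -168, 43, 68, -12.1)]
[('yel', 603, -62, 29, 57, -10.5), ('yel', 617, 188, 29, 57, 9.5), ('brown', 597, -166, 46, 69, -12.0), ('brown', 615, 77, 46, 69, -9.7)]
```

View pics/w5.png

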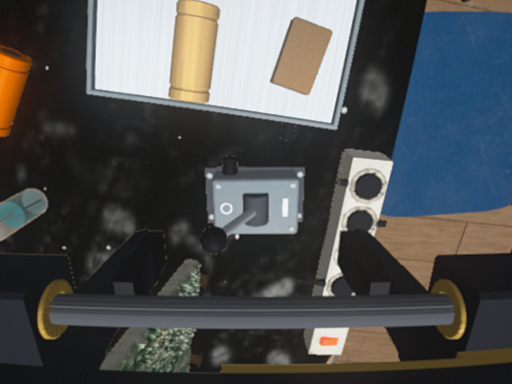

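View pics/t5z.png

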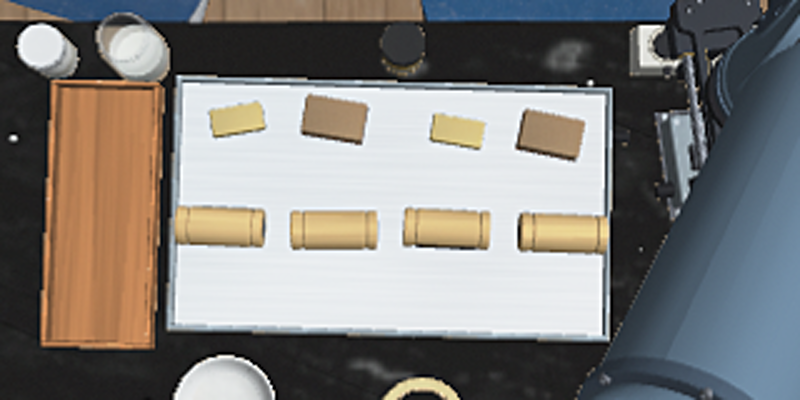

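Call:
drive_tool:
  increments:
    - {"rotation": [0, 0, -0.208], "slide": [0.0525, 0.14, -0.05], "grip": 0.7}
    - {"rotation": [0, 0, -0.208], "slide": [0.0525, 0.14, -0.1], "grip": 0.7}
    - {"rotation": [0, 0, -0.208], "slide": [0.0525, 0.14, -0.15], "grip": 0.7}
    - {"rotation": [0, 0, -0.208], "slide": [0.0525, 0.14, -0.2], "grip": 0.7}
    - {"rotation": [0, 0, -0.208], "slide": [0.0525, 0.14, -0.2], "grip": 0.7}

```text
clock: 4.6
tool_pos: [0.5997, -0.1509, 0.0803]
tcp_rot: [0.004, 0.77, 0.638, -0.001]
ft_force: [0.2, -0.7, -0.5]
grip_width: 0.699
```

```bash
python3 - <<'E'
from h import *
m=viewer.camera_model('wrist')
s=ctrl.state();print(s['tool_pos'],yaw(s),s['grip_width'])
im,s=snap('wrist','w6')
E
```

```text
[ 0.59965299 -0.15086284  0.08034978] -10.745845362721402 0.6991137799459675
```

View pics/w6.png

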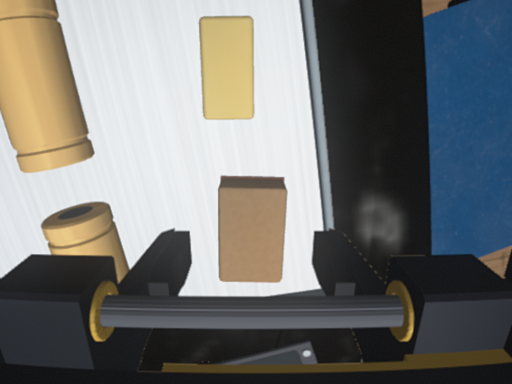

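Call:
drive_tool:
  increments:
    - {"rotation": [0, 0, -0.014], "slide": [-0.004, -0.02, -0.03], "grip": 0.7}
    - {"rotation": [0, 0, -0.014], "slide": [-0.004, -0.02, -0.06], "grip": 0.7}
    - {"rotation": [0, 0, -0.014], "slide": [-0.004, -0.02, -0.08], "grip": 0.7}
    - {"rotation": [0, 0, -0.014], "slide": [-0.004, -0.02, -0.08], "grip": 0.3}
    - {"rotation": [0, 0, -0.014], "slide": [-0.004, -0.02, -0.08], "grip": 0.3}

```text
clock: 5.15
tool_pos: [0.5964, -0.1667, 0.0156]
tcp_rot: [0.004, 0.777, 0.629, -0.002]
ft_force: [0.1, -0.0, 0.3]
grip_width: 0.539
```

Call:
drive_tool:
  increments:
    - {"rotation": [0, 0, 0], "slide": [0, 0, 0], "grip": 0.3}
    - {"rotation": [0, 0, 0], "slide": [0, 0, 0], "grip": 0.3}
    - {"rotation": [0, 0, 0], "slide": [0, 0, 0.03], "grip": 0.3}
    - {"rotation": [0, 0, 0], "slide": [0, 0, 0.07], "grip": 0.3}

```text
clock: 5.55
tool_pos: [0.5955, -0.1662, 0.0717]
tcp_rot: [0.003, 0.777, 0.629, -0.002]
ft_force: [-0.6, 0.3, -0.3]
grip_width: 0.502
```

```bash
python3 - <<'E'
from h import *
im,s=snap('wrist','w7');print(s['tool_pos'],yaw(s),s['grip_width'])
E
```

```text
[ 0.59545198 -0.16616471  0.07165528] -11.974500833807358 0.5022045782364751
```

View pics/w7.png

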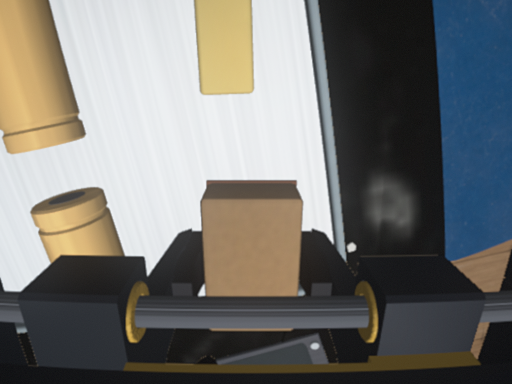

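Call:
drive_tool:
  increments:
    - {"rotation": [0, 0, 0.06], "slide": [-0.01, 0.03, 0.06], "grip": 0.3}
    - {"rotation": [0, 0, 0.12], "slide": [-0.02, 0.09, 0.09], "grip": 0.3}
    - {"rotation": [0, 0, 0.12], "slide": [-0.03, 0.15, 0.09], "grip": 0.3}
    - {"rotation": [0, 0, 0.12], "slide": [-0.04, 0.21, 0.09], "grip": 0.3}
    - {"rotation": [0, 0, 0.12], "slide": [-0.044, 0.27, 0.09], "grip": 0.3}

```text
clock: 6.1
tool_pos: [0.564, 0.0447, 0.1509]
tcp_rot: [0.006, 0.715, 0.699, 0.002]
ft_force: [1.4, -0.3, -0.2]
grip_width: 0.507
```

Call:
drive_tool:
  increments:
    - {"rotation": [0, 0, 0], "slide": [0, 0.06, 0], "grip": 0.3}
    - {"rotation": [0, 0, 0], "slide": [0, 0.12, 0], "grip": 0.3}
    - {"rotation": [0, 0, 0], "slide": [0, 0.18, 0], "grip": 0.3}
    - {"rotation": [0, 0, 0], "slide": [0, 0.24, 0], "grip": 0.3}
    - {"rotation": [0, 0, 0], "slide": [0, 0.29, 0], "grip": 0.3}

```text
clock: 6.6
tool_pos: [0.5636, 0.2803, 0.1517]
tcp_rot: [0.006, 0.714, 0.7, 0.003]
ft_force: [0.8, 0.2, -0.3]
grip_width: 0.501
```

Call:
drive_tool:
  increments:
    - {"rotation": [0, 0, 0], "slide": [0, 0.0, 0], "grip": 0.3}

```text
clock: 6.7
tool_pos: [0.562, 0.2885, 0.1519]
tcp_rot: [0.005, 0.711, 0.703, 0.004]
ft_force: [-0.6, 0.5, -0.8]
grip_width: 0.497
```

```bash
python3 - <<'E'
from h import *
im,s=snap('wrist','w8');print(s['tool_pos'],yaw(s),s['grip_width'])
E
```

```text
[0.56204632 0.28852155 0.15186077] -0.595645485552497 0.4973347263297959
```

View pics/w8.png

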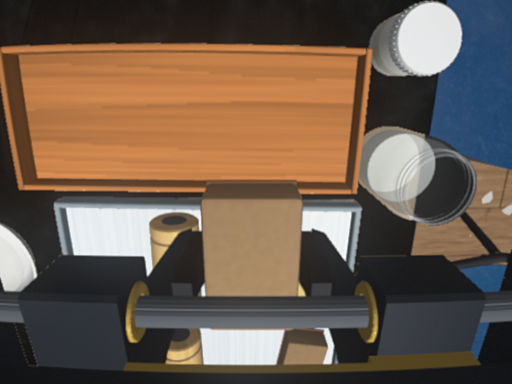

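```bash
python3 - <<'E'
from h import *
m=viewer.camera_model('wrist');s=ctrl.state()
for p in [(370,48),(357,192),(20,189),(1,46)]: print(onz(m,p,.034,s).round(3))
E
```

```text
[0.658 0.392 0.034]
[0.656 0.275 0.034]
[0.359 0.283 0.034]
[0.367 0.402 0.034]
```

Call:
drive_tool:
  increments:
    - {"rotation": [0, 0, 0], "slide": [-0.003, 0.058, 0], "grip": 0.3}
    - {"rotation": [0, 0, 0], "slide": [-0.003, 0.058, -0.05], "grip": 0.3}
    - {"rotation": [0, 0, 0], "slide": [-0.003, 0.058, -0.1], "grip": 0.3}
    - {"rotation": [0, 0, 0], "slide": [-0.003, 0.058, -0.15], "grip": 0.3}
    - {"rotation": [0, 0, 0], "slide": [-0.003, 0.058, -0.165], "grip": 0.3}

```text
clock: 7.25
tool_pos: [0.5581, 0.3283, 0.0167]
tcp_rot: [0.005, 0.712, 0.702, 0.0]
ft_force: [-15.4, -5.7, 44.1]
grip_width: 0.504
```

Call:
drive_tool:
  increments:
    - {"rotation": [0, 0, 0], "slide": [0, 0, 0], "grip": 0.3}
    - {"rotation": [0, 0, 0], "slide": [0, 0, 0], "grip": 0.62}
    - {"rotation": [0, 0, 0], "slide": [0, 0, 0], "grip": 0.62}
    - {"rotation": [0, 0, 0], "slide": [0, 0, 0.05], "grip": 0.62}
    - {"rotation": [0, 0, 0], "slide": [0, 0, 0.11], "grip": 0.62}

```text
clock: 7.75
tool_pos: [0.5573, 0.3276, 0.1052]
tcp_rot: [0.005, 0.712, 0.702, -0.001]
ft_force: [0.0, 1.0, 0.9]
grip_width: 0.619
```

```bash
python3 - <<'E'
from h import *
im,s=snap('wrist','w9');print(s['tool_pos'],yaw(s),s['grip_width'])
E
```

```text
[0.55728499 0.32763516 0.10524783] -0.8692831616343737 0.619383385597281
```

View pics/w9.png

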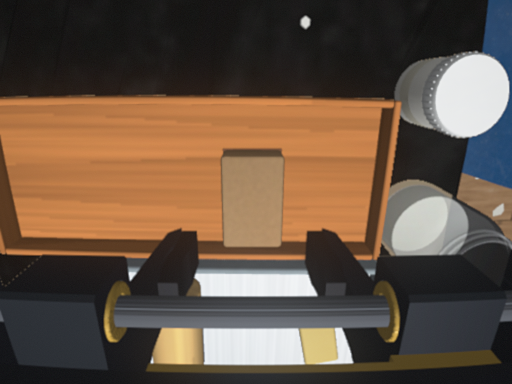

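Call:
drive_tool:
  increments:
    - {"rotation": [0, 0, -0.098], "slide": [0.0, -0.02, 0.05], "grip": 0.64}
    - {"rotation": [0, 0, -0.098], "slide": [0.02, -0.08, 0.06], "grip": 0.64}
    - {"rotation": [0, 0, -0.098], "slide": [0.04, -0.14, 0.06], "grip": 0.64}
    - {"rotation": [0, 0, -0.098], "slide": [0.06, -0.2, 0.06], "grip": 0.64}
    - {"rotation": [0, 0, -0.098], "slide": [0.0725, -0.26, 0.02], "grip": 0.64}

```text
clock: 8.3
tool_pos: [0.623, 0.1289, 0.1413]
tcp_rot: [0.009, 0.765, 0.644, 0.01]
ft_force: [1.1, 0.4, 0.1]
grip_width: 0.64
```

```bash
python3 - <<'E'
from h import *
im,s=snap('wrist','w10');print(s['tool_pos'],yaw(s),s['grip_width']);print(blocks(im,viewer.camera_model('wrist'),s))
E
```

```text
[0.6230268  0.1288517  0.14133586] -9.81662968624303 0.6404266273553088
[('yel', 604, -51, 29, 41, -10.2), ('yel', 616, 190, 30, 57, 9.8), ('brown', 616, 84, 42, 76, -9.8)]
```

View pics/w10.png

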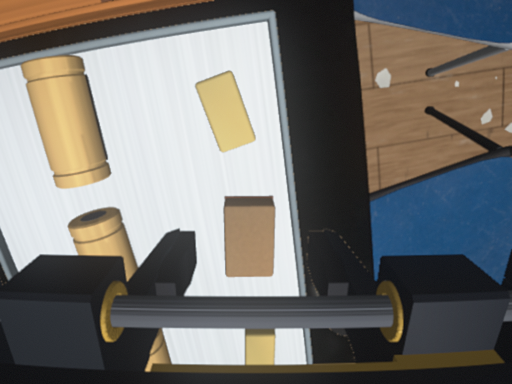

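Call:
drive_tool:
  increments:
    - {"rotation": [0, 0, 0], "slide": [-0.01, -0.064, -0.03], "grip": 0.64}
    - {"rotation": [0, 0, 0], "slide": [-0.01, -0.064, -0.08], "grip": 0.64}
    - {"rotation": [0, 0, 0], "slide": [-0.01, -0.064, -0.13], "grip": 0.64}
    - {"rotation": [0, 0, 0], "slide": [-0.01, -0.064, -0.145], "grip": 0.64}
    - {"rotation": [0, 0, 0], "slide": [-0.01, -0.064, -0.145], "grip": 0.64}

```text
clock: 8.85
tool_pos: [0.6116, 0.0677, 0.0191]
tcp_rot: [0.009, 0.768, 0.641, 0.004]
ft_force: [-0.3, -0.7, 0.7]
grip_width: 0.638
```

```bash
python3 - <<'E'
from h import *
im,s=snap('wrist','w11');print(s['tool_pos'],yaw(s),s['grip_width'],s['ft_force'])
E
```

```text
[0.61159021 0.06772802 0.01914265] -10.299958305760514 0.6383028681383547 [-0.26288786 -0.65247757  0.65142673]
```

View pics/w11.png

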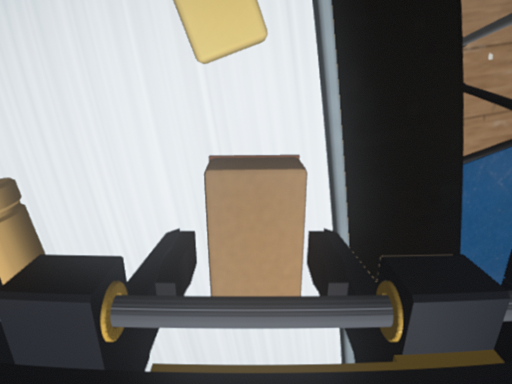

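Call:
drive_tool:
  increments:
    - {"rotation": [0, 0, 0], "slide": [0, 0.006, 0], "grip": 0.3}
    - {"rotation": [0, 0, 0], "slide": [0, 0.006, 0], "grip": 0.3}
    - {"rotation": [0, 0, 0], "slide": [0, 0.006, 0], "grip": 0.3}
    - {"rotation": [0, 0, 0], "slide": [-0.01, 0.006, 0.05], "grip": 0.3}
    - {"rotation": [0, 0, 0.06], "slide": [-0.03, 0.006, 0.11], "grip": 0.3}

```text
clock: 9.4
tool_pos: [0.5887, 0.0731, 0.1086]
tcp_rot: [0.01, 0.736, 0.677, 0.004]
ft_force: [0.5, 1.3, 0.7]
grip_width: 0.502
```

Call:
drive_tool:
  increments:
    - {"rotation": [0, 0, 0.04], "slide": [-0.04, 0.05, 0.04], "grip": 0.3}
    - {"rotation": [0, 0, 0.04], "slide": [-0.08, 0.11, 0.04], "grip": 0.3}
    - {"rotation": [0, 0, 0.04], "slide": [-0.12, 0.17, 0.04], "grip": 0.3}
    - {"rotation": [0, 0, 0.04], "slide": [-0.16, 0.23, 0.04], "grip": 0.3}
    - {"rotation": [0, 0, 0.04], "slide": [-0.16, 0.27, 0.04], "grip": 0.3}

```text
clock: 9.9
tool_pos: [0.462, 0.2788, 0.1416]
tcp_rot: [0.009, 0.714, 0.7, 0.005]
ft_force: [0.8, -0.3, 0.4]
grip_width: 0.499
```

```bash
python3 - <<'E'
from h import *
im,s=snap('wrist','w12');print(s['tool_pos'],yaw(s),s['grip_width'],s['ft_force'])
E
```

```text
[0.46203814 0.27884111 0.14159522] -1.1752186869040617 0.4993495426259379 [ 0.7625819  -0.25786589  0.40164573]
```

View pics/w12.png

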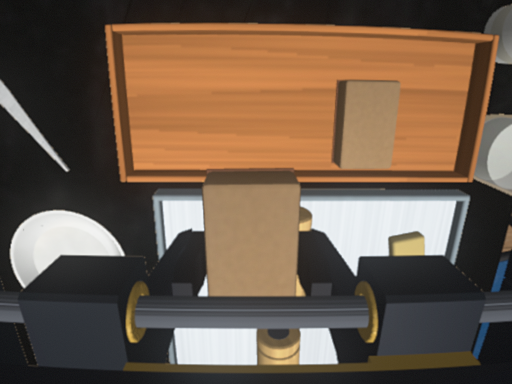

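Call:
drive_tool:
  increments:
    - {"rotation": [0, 0, 0], "slide": [0.005, 0.067, 0], "grip": 0.3}
    - {"rotation": [0, 0, 0], "slide": [0.005, 0.067, 0], "grip": 0.3}
    - {"rotation": [0, 0, 0], "slide": [0.005, 0.067, -0.05], "grip": 0.3}
    - {"rotation": [0, 0, 0], "slide": [0.005, 0.067, -0.1], "grip": 0.3}
    - {"rotation": [0, 0, 0], "slide": [0.005, 0.067, -0.13], "grip": 0.3}

```text
clock: 10.45
tool_pos: [0.4623, 0.343, 0.0354]
tcp_rot: [0.007, 0.71, 0.704, 0.006]
ft_force: [0.5, -0.5, -0.8]
grip_width: 0.503
```

```bash
python3 - <<'E'
from h import *
im,s=snap('wrist','w13');print(s['tool_pos'],yaw(s),s['grip_width'],s['ft_force'])
E
```

```text
[0.46225685 0.34299351 0.03539905] -0.4759883082219968 0.5025478830331295 [ 0.54592815 -0.50808434 -0.82228286]
```

View pics/w13.png

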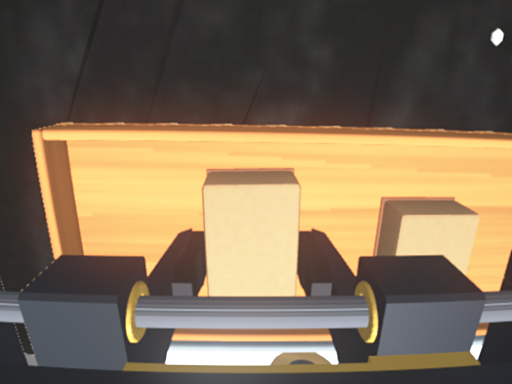

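Call:
drive_tool:
  increments:
    - {"rotation": [0, 0, 0], "slide": [0, -0.008, -0.013], "grip": 0.3}
    - {"rotation": [0, 0, 0], "slide": [0.03, -0.008, -0.013], "grip": 0.3}
    - {"rotation": [0, 0, 0], "slide": [0.06, -0.008, -0.013], "grip": 0.3}
    - {"rotation": [0, 0, 0], "slide": [0.09, -0.008, -0.013], "grip": 0.3}
    - {"rotation": [0, 0, 0], "slide": [0.103, -0.008, -0.013], "grip": 0.3}

```text
clock: 11.0
tool_pos: [0.5465, 0.3343, 0.0239]
tcp_rot: [0.008, 0.711, 0.703, 0.005]
ft_force: [-0.2, -0.2, 0.0]
grip_width: 0.496
```

Call:
drive_tool:
  increments:
    - {"rotation": [0, 0, 0], "slide": [0, 0, 0], "grip": 0.6}
    - {"rotation": [0, 0, 0], "slide": [0, 0, 0], "grip": 0.6}
    - {"rotation": [0, 0, 0], "slide": [0, 0, 0.05], "grip": 0.6}
    - {"rotation": [0, 0, 0], "slide": [0, 0, 0.11], "grip": 0.6}

```text
clock: 11.4
tool_pos: [0.5435, 0.3338, 0.1109]
tcp_rot: [0.007, 0.71, 0.704, 0.002]
ft_force: [1.2, 0.6, 0.1]
grip_width: 0.6
```

```bash
python3 - <<'E'
from h import *
im,s=snap('wrist','w14');print(s['tool_pos'],yaw(s),s['grip_width'],s['ft_force'])
E
```

```text
[0.54348517 0.33378793 0.11094107] -0.528915719090839 0.6004900662272091 [1.20918061 0.5824926  0.08847326]
```

View pics/w14.png

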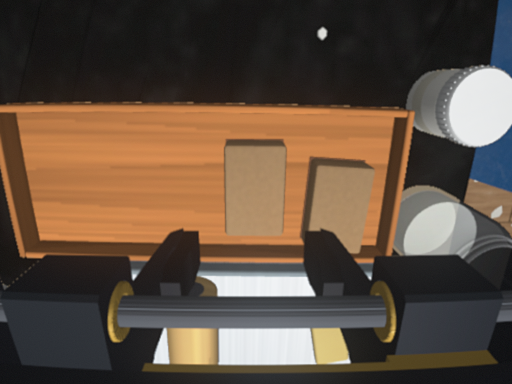

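Call:
drive_tool:
  increments:
    - {"rotation": [0, 0, 0.11], "slide": [0, 0, 0.04], "grip": 0.6}
    - {"rotation": [0, 0, 0.11], "slide": [0.02, -0.05, 0.04], "grip": 0.6}
    - {"rotation": [0, 0, 0.11], "slide": [0.05, -0.11, 0.04], "grip": 0.6}
    - {"rotation": [0, 0, 0.11], "slide": [0.08, -0.15, 0], "grip": 0.6}
    - {"rotation": [0, 0, 0.11], "slide": [0.08, -0.15, -0.02], "grip": 0.6}

```text
clock: 11.95
tool_pos: [0.6149, 0.2091, 0.1042]
tcp_rot: [0.009, 0.65, 0.76, 0.009]
ft_force: [-0.9, -0.2, -0.3]
grip_width: 0.603
```

```bash
python3 - <<'E'
from h import *
im,s=snap('wrist','w15');print(s['tool_pos'],yaw(s),s['grip_width']);m=viewer.camera_model('wrist');print(blocks(im,m,s))
E
```

```text
[0.61487542 0.20911746 0.10416636] 8.898219660720539 0.6026598906420948
[('yel', 615, 191, 29, 57, 9.6)]
```

View pics/w15.png

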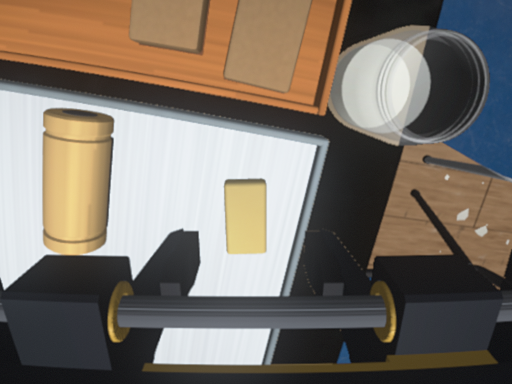

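```bash
python3 - <<'E'
from h import *
s=ctrl.state();m=viewer.camera_model('wrist')
for p in [(303,190),(292,245),(320,150)]: print(onz(m,p,.010,s).round(4),onz(m,p,.021,s).round(4))
E
```

```text
[0.6529 0.2197 0.01  ] [0.6503 0.2229 0.021 ]
[0.6538 0.1719 0.01  ] [0.6511 0.1773 0.021 ]
[0.6592 0.2524 0.01  ] [0.6563 0.2541 0.021 ]
```

```bash
python3 - <<'E'
from h import *
print(ctrl.state()['joint_pos'])
E
```

```text
[-0.67859485  0.71950325  0.39907179  1.67514853 -0.35727401  0.79953217
  0.03564777]
```

Call:
drive_tool:
  increments:
    - {"rotation": [0, 0, -0.47], "slide": [0, -0.024, 0], "grip": 0.83}
    - {"rotation": [0, 0, -0.47], "slide": [0, -0.024, 0], "grip": 0.83}
    - {"rotation": [0, 0, -0.47], "slide": [0, -0.024, 0], "grip": 0.83}
    - {"rotation": [0, 0, -0.47], "slide": [0, -0.024, 0], "grip": 0.83}
    - {"rotation": [0, 0, -0.47], "slide": [0, -0.024, 0], "grip": 0.83}

```text
clock: 12.5
tool_pos: [0.6103, 0.1942, 0.1011]
tcp_rot: [0.008, 0.881, 0.473, 0.004]
ft_force: [-0.9, -0.3, -0.3]
grip_width: 0.828
```

Call:
drive_tool:
  increments:
    - {"rotation": [0, 0, -0.47], "slide": [0, 0, 0], "grip": 0.83}
    - {"rotation": [0, 0, -0.47], "slide": [0, 0, 0], "grip": 0.83}
    - {"rotation": [0, 0, -0.47], "slide": [0, 0, 0], "grip": 0.83}
    - {"rotation": [0, 0, -0.47], "slide": [0, 0, 0], "grip": 0.83}
    - {"rotation": [0, 0, -0.47], "slide": [0, 0, 0], "grip": 0.83}

```text
clock: 13.0
tool_pos: [0.6089, 0.1964, 0.1013]
tcp_rot: [0.008, 0.993, 0.122, 0.001]
ft_force: [-0.8, 0.7, 0.1]
grip_width: 0.827
```

```bash
python3 - <<'E'
from h import *
im,s=snap('wrist','w16');print(s['tool_pos'],yaw(s),s['grip_width'],s['joint_pos'][6]);m=viewer.camera_model('wrist');print(blocks(im,m,s))
E
```

```text
[0.60889452 0.19640954 0.10132337] -76.0029987050739 0.8273235716050791 -1.176366242106505
[('yel', 538, 14, 8, 49, -68.9), ('yel', 617, 191, 31, 57, 9.9)]
```

View pics/w16.png

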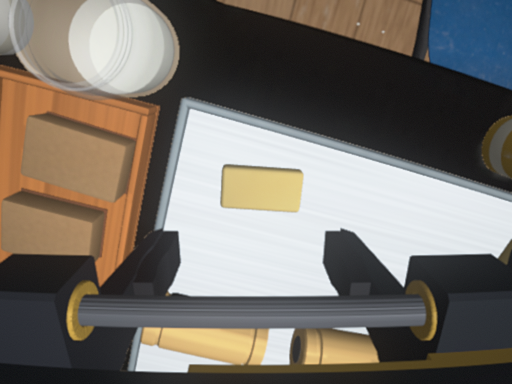

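Call:
drive_tool:
  increments:
    - {"rotation": [0, 0, -0.048], "slide": [0.009, -0.007, -0.02], "grip": 0.81}
    - {"rotation": [0, 0, -0.048], "slide": [0.009, -0.007, -0.06], "grip": 0.81}
    - {"rotation": [0, 0, -0.048], "slide": [0.009, -0.007, -0.09], "grip": 0.81}
    - {"rotation": [0, 0, -0.048], "slide": [0.009, -0.007, -0.108], "grip": 0.81}
    - {"rotation": [0, 0, -0.048], "slide": [0.009, -0.007, -0.108], "grip": 0.81}

```text
clock: 13.55
tool_pos: [0.6145, 0.1918, 0.0133]
tcp_rot: [0.008, 0.997, 0.082, -0.001]
ft_force: [0.8, 0.3, 0.7]
grip_width: 0.813
```

Call:
drive_tool:
  increments:
    - {"rotation": [0, 0, 0], "slide": [0, 0, 0], "grip": 0.4}
    - {"rotation": [0, 0, 0], "slide": [0, 0, 0], "grip": 0.4}
    - {"rotation": [0, 0, 0], "slide": [0, 0, 0], "grip": 0.4}
    - {"rotation": [0, 0, 0], "slide": [0, 0, 0.05], "grip": 0.4}
    - {"rotation": [0, 0, 0], "slide": [0, 0, 0.1], "grip": 0.4}

```text
clock: 14.05
tool_pos: [0.6138, 0.1916, 0.094]
tcp_rot: [0.009, 0.997, 0.082, -0.002]
ft_force: [0.4, -0.0, 0.3]
grip_width: 0.68
```

```bash
python3 - <<'E'
from h import *
im,s=snap('wrist','w17');print(s['tool_pos'],yaw(s),s['grip_width'],s['joint_pos'][6])
E
```

```text
[0.61381602 0.19156045 0.09401151] -80.53933485600545 0.6802541968947067 -1.2324006275457693
```

View pics/w17.png

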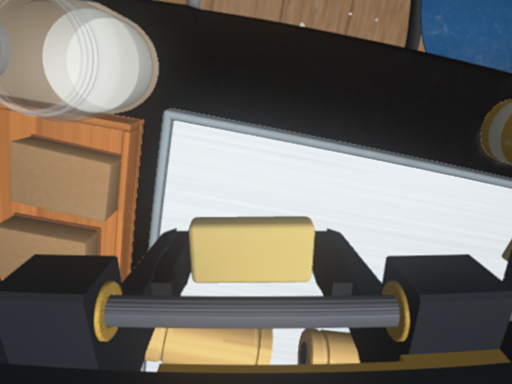

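```bash
python3 - <<'E'
from h import *
im=cv2.imread('pics/scene0.png'); a=cv2.resize(im[80:200,120:280],None,fx=4,fy=4,interpolation=cv2.INTER_CUBIC)
im=cv2.imread('pics/top0.png'); b=cv2.resize(im[90:245,0:100],None,fx=3.1,fy=3.1,interpolation=cv2.INTER_CUBIC)
c=np.zeros((485,800,3),np.uint8);c[:480,:310]=b[:480,:310];c[:480,310:800]=a[:,:490];cv2.imwrite('pics/cab.png',c)
E
```

```text
(no output)
```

View pics/cab.png

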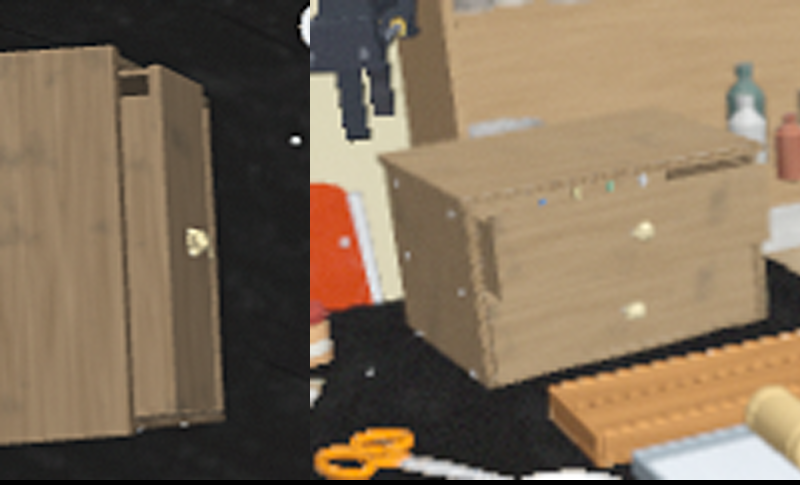

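```bash
python3 - <<'E'
from h import *
m=viewer.camera_model('top');ms=viewer.camera_model('scene')
def tri(a,b):
    c1,d1=ray(m,a);c2,d2=ray(ms,b);d1/=np.linalg.norm(d1);d2/=np.linalg.norm(d2)
    t=np.linalg.lstsq(np.c_[d1,-d2],c2-c1,rcond=None)[0];p=c1+d1*t[0];q=c2+d2*t[1];return (p+q)/2,np.linalg.norm(p-q)
print(tri((57.5,225),(163,133)),tri((63.5,168),(203,137.5)))
E
```

```text
(array([0.3467794 , 0.47165871, 0.17321259]), np.float64(0.00301399806776149)) (array([0.49221442, 0.47954614, 0.12885566]), np.float64(0.0011765148840962693))
```

Call:
drive_tool:
  increments:
    - {"rotation": [0, 0, 0], "slide": [-0.03, 0.02, 0.05], "grip": 0.4}
    - {"rotation": [0, 0, -0.06], "slide": [-0.08, 0.06, 0.05], "grip": 0.4}
    - {"rotation": [0, 0, -0.11], "slide": [-0.13, 0.11, 0.05], "grip": 0.4}
    - {"rotation": [0, 0, -0.11], "slide": [-0.16, 0.15, 0.05], "grip": 0.4}
    - {"rotation": [0, 0, -0.11], "slide": [-0.161, 0.172, 0.05], "grip": 0.4}

```text
clock: 14.6
tool_pos: [0.4846, 0.3347, 0.1411]
tcp_rot: [0.007, 1.0, -0.001, 0.0]
ft_force: [-0.5, 0.3, 0.4]
grip_width: 0.677
```

```bash
python3 - <<'E'
from h import *
im,s=snap('wrist','w18');print(s['tool_pos'],yaw(s),s['grip_width'],s['joint_pos'][6])
E
```

```text
[0.48461777 0.33474703 0.14107088] -90.06928600147985 0.6768891799978388 -1.6623493742687458
```

View pics/w18.png

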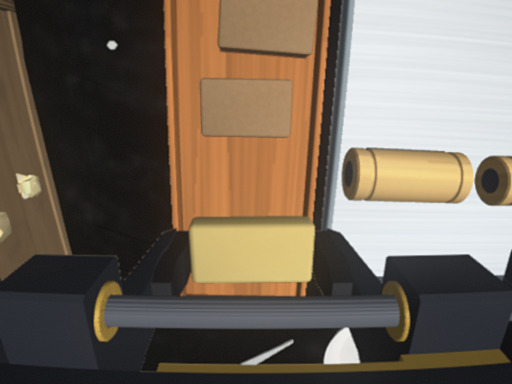

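```bash
python3 - <<'E'
from h import *
s=ctrl.state();m=viewer.camera_model('wrist')
for p in [(173,150),(181,150),(326,150),(318,150),(167,60),(336,60)]: print(p,onz(m,p,.034,s).round(4))
E
```

```text
(173, 150) [0.5166 0.3985 0.034 ]
(181, 150) [0.5166 0.3921 0.034 ]
(326, 150) [0.5164 0.2764 0.034 ]
(318, 150) [0.5164 0.2828 0.034 ]
(167, 60) [0.5845 0.3988 0.034 ]
(336, 60) [0.5847 0.273  0.034 ]
```

Call:
drive_tool:
  increments:
    - {"rotation": [0, 0, 0], "slide": [0, 0.003, -0.04], "grip": 0.4}
    - {"rotation": [0, 0, 0], "slide": [0, 0.003, -0.08], "grip": 0.4}
    - {"rotation": [0, 0, 0], "slide": [0, 0.003, -0.12], "grip": 0.4}
    - {"rotation": [0, 0, 0], "slide": [0, 0.003, -0.145], "grip": 0.4}
    - {"rotation": [0, 0, 0], "slide": [0, 0.003, -0.15], "grip": 0.4}

```text
clock: 15.15
tool_pos: [0.4864, 0.3374, 0.0196]
tcp_rot: [0.007, 1.0, -0.0, 0.001]
ft_force: [1.2, 0.7, -0.8]
grip_width: 0.679
```

Call:
drive_tool:
  increments:
    - {"rotation": [0, 0, 0], "slide": [0, 0, 0], "grip": 0.73}
    - {"rotation": [0, 0, 0], "slide": [0, 0, 0], "grip": 0.73}
    - {"rotation": [0, 0, 0], "slide": [0, 0, 0.04], "grip": 0.73}
    - {"rotation": [0, 0, 0], "slide": [0, 0, 0.09], "grip": 0.73}
    - {"rotation": [0, 0, 0], "slide": [0, 0, 0.14], "grip": 0.73}

```text
clock: 15.65
tool_pos: [0.4869, 0.3373, 0.1342]
tcp_rot: [0.007, 1.0, -0.001, 0.001]
ft_force: [0.4, 1.0, -0.5]
grip_width: 0.726
```

```bash
python3 - <<'E'
from h import *
im,s=snap('wrist','w19');print(s['tool_pos'],yaw(s),s['grip_width'],s['joint_pos'][6])
im,s=snap('top','t19');print(blocks(im,viewer.camera_model('top')))
E
```

```text
[0.48690485 0.33727962 0.1342198 ] -90.06598557850877 0.725714328231627 -1.6598101335969444
[('yel', 603, -62, 29, 57, -10.5)]
```

View pics/w19.png

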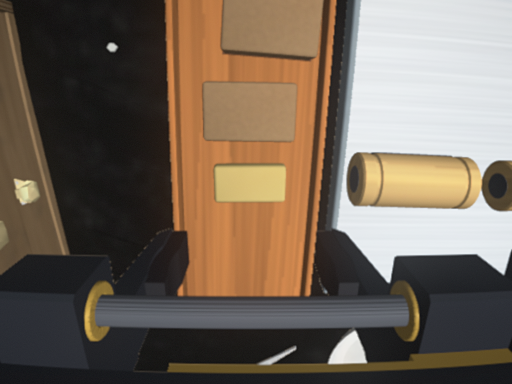

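View pics/t19.png

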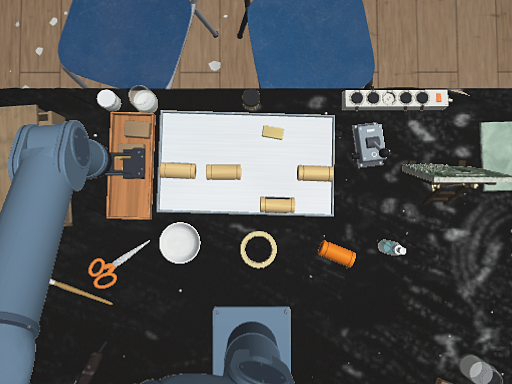

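Call:
drive_tool:
  increments:
    - {"rotation": [0, 0, -0.06], "slide": [0.01, -0.05, 0], "grip": 0.81}
    - {"rotation": [0, 0, -0.11], "slide": [0.03, -0.1, 0], "grip": 0.81}
    - {"rotation": [0, 0, -0.11], "slide": [0.05, -0.16, 0], "grip": 0.81}
    - {"rotation": [0, 0, -0.11], "slide": [0.07, -0.22, 0], "grip": 0.81}
    - {"rotation": [0, 0, -0.11], "slide": [0.09, -0.28, 0], "grip": 0.81}

```text
clock: 16.25
tool_pos: [0.5624, 0.1148, 0.1387]
tcp_rot: [0.004, 0.996, -0.087, 0.005]
ft_force: [0.8, 0.9, -0.3]
grip_width: 0.809
```

Call:
drive_tool:
  increments:
    - {"rotation": [0, 0, 0], "slide": [0.02, -0.06, 0], "grip": 0.81}
    - {"rotation": [0, 0, 0], "slide": [0.04, -0.12, 0], "grip": 0.81}
    - {"rotation": [0, 0, 0], "slide": [0.05, -0.17, 0], "grip": 0.81}
    - {"rotation": [0, 0, 0], "slide": [0.05, -0.2, -0.02], "grip": 0.81}
    - {"rotation": [0, 0, 0], "slide": [0.05, -0.2, -0.04], "grip": 0.81}

```text
clock: 16.75
tool_pos: [0.6026, -0.0508, 0.1077]
tcp_rot: [0.005, 0.996, -0.09, 0.007]
ft_force: [0.1, 0.0, 0.5]
grip_width: 0.811
```

```bash
python3 - <<'E'
from h import *
im,s=snap('wrist','w20');print(s['tool_pos'],yaw(s),s['grip_width'],s['joint_pos'][6])
print(blocks(im,viewer.camera_model('wrist'),s))
E
```

```text
[ 0.60262628 -0.05078802  0.10772306] -100.3521068207336 0.8106697424794735 -1.1237716954877943
[('yel', 604, -62, 31, 57, -10.5)]
```

View pics/w20.png

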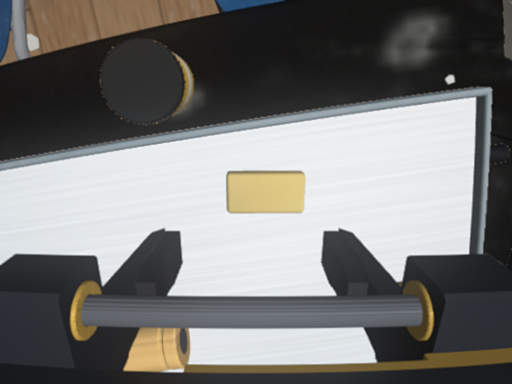

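dx +1 mm, dy −11 mm, dz −93 mm.

Call:
drive_tool:
  increments:
    - {"rotation": [0, 0, 0], "slide": [0.001, -0.014, -0.02], "grip": 0.81}
    - {"rotation": [0, 0, 0], "slide": [0.001, -0.014, -0.06], "grip": 0.81}
    - {"rotation": [0, 0, 0], "slide": [0.001, -0.014, -0.1], "grip": 0.81}
    - {"rotation": [0, 0, 0], "slide": [0.001, -0.014, -0.116], "grip": 0.81}
    - {"rotation": [0, 0, 0], "slide": [0.001, -0.014, -0.116], "grip": 0.81}

```text
clock: 17.3
tool_pos: [0.6015, -0.0564, 0.0117]
tcp_rot: [0.003, 0.996, -0.088, 0.003]
ft_force: [-1.2, -0.5, 0.4]
grip_width: 0.809
```

Call:
drive_tool:
  increments:
    - {"rotation": [0, 0, 0], "slide": [0, 0, 0], "grip": 0.4}
    - {"rotation": [0, 0, 0], "slide": [0, 0, 0], "grip": 0.4}
    - {"rotation": [0, 0, 0], "slide": [0, 0, 0], "grip": 0.4}
    - {"rotation": [0, 0, 0], "slide": [0, 0, 0.06], "grip": 0.4}
    - {"rotation": [0, 0, 0], "slide": [0, 0, 0.14], "grip": 0.4}

```text
clock: 17.8
tool_pos: [0.6003, -0.056, 0.1097]
tcp_rot: [0.004, 0.996, -0.088, 0.002]
ft_force: [1.3, 0.7, 0.2]
grip_width: 0.681
```

Call:
drive_tool:
  increments:
    - {"rotation": [0, 0, 0], "slide": [-0.02, 0.05, 0.02], "grip": 0.4}
    - {"rotation": [0, 0, 0.06], "slide": [-0.04, 0.1, 0.02], "grip": 0.4}
    - {"rotation": [0, 0, 0.1], "slide": [-0.06, 0.16, 0.02], "grip": 0.4}
    - {"rotation": [0, 0, 0.1], "slide": [-0.09, 0.22, 0.02], "grip": 0.4}
    - {"rotation": [0, 0, 0.1], "slide": [-0.12, 0.27, 0.02], "grip": 0.4}

```text
clock: 18.3
tool_pos: [0.504, 0.1615, 0.126]
tcp_rot: [0.003, 1.0, -0.009, 0.002]
ft_force: [-0.0, 0.6, 0.1]
grip_width: 0.675
```

```bash
python3 - <<'E'
from h import *
im,s=snap('wrist','w21');print(s['tool_pos'],yaw(s),s['grip_width'],s['joint_pos'][6])
E
```

```text
[0.50398247 0.16148039 0.12602668] -91.02170185297018 0.6750671587211767 -1.351883580020206
```

View pics/w21.png

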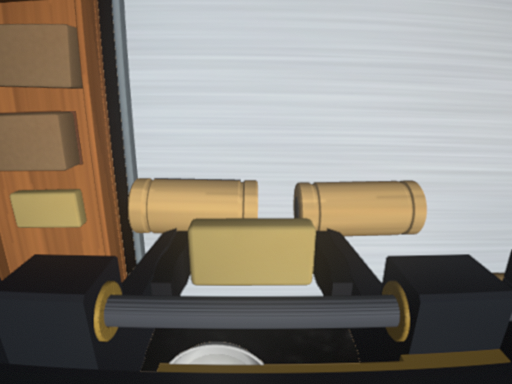

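Call:
drive_tool:
  increments:
    - {"rotation": [0, 0, 0], "slide": [-0.02, 0.05, 0], "grip": 0.4}
    - {"rotation": [0, 0, 0], "slide": [-0.05, 0.11, 0], "grip": 0.4}
    - {"rotation": [0, 0, 0], "slide": [-0.08, 0.16, 0], "grip": 0.4}
    - {"rotation": [0, 0, 0], "slide": [-0.098, 0.2, 0], "grip": 0.4}
    - {"rotation": [0, 0, 0], "slide": [-0.098, 0.218, 0], "grip": 0.4}

```text
clock: 18.85
tool_pos: [0.4166, 0.3502, 0.1239]
tcp_rot: [0.0, 1.0, 0.0, -0.002]
ft_force: [0.5, 0.3, -0.2]
grip_width: 0.679
```

```bash
python3 - <<'E'
from h import *
im,s=snap('wrist','w22');print(s['tool_pos'],yaw(s),s['grip_width'],s['joint_pos'][6])
E
```

```text
[0.41664822 0.35016713 0.12385471] -89.96219598502041 0.6790261112590363 -1.704269425990967
```

View pics/w22.png

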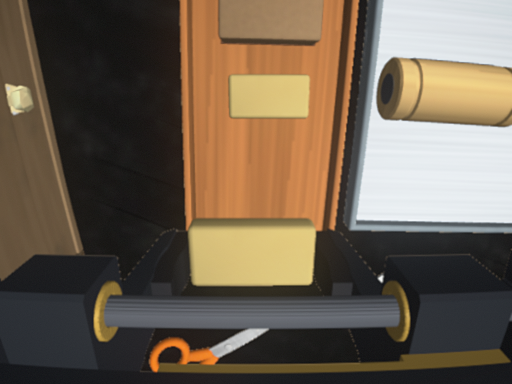

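Call:
drive_tool:
  increments:
    - {"rotation": [0, 0, 0], "slide": [0.007, -0.015, 0], "grip": 0.4}
    - {"rotation": [0, 0, 0], "slide": [0.007, -0.015, -0.04], "grip": 0.4}
    - {"rotation": [0, 0, 0], "slide": [0.007, -0.015, -0.08], "grip": 0.4}
    - {"rotation": [0, 0, 0], "slide": [0.007, -0.015, -0.1], "grip": 0.4}
    - {"rotation": [0, 0, 0], "slide": [0.007, -0.015, -0.1], "grip": 0.4}

```text
clock: 19.4
tool_pos: [0.424, 0.3356, 0.0428]
tcp_rot: [0.001, 1.0, -0.001, -0.002]
ft_force: [0.1, 0.7, 0.4]
grip_width: 0.677
```

```bash
python3 - <<'E'
from h import *
s=ctrl.state();print(s['tool_pos'],yaw(s))
E
```

```text
[0.424018   0.33560685 0.04282361] -90.14244878745816
```

Call:
drive_tool:
  increments:
    - {"rotation": [0, 0, 0], "slide": [0, 0.003, -0.015], "grip": 0.4}
    - {"rotation": [0, 0, 0], "slide": [0, 0.003, -0.029], "grip": 0.4}
    - {"rotation": [0, 0, 0], "slide": [0, 0.003, -0.029], "grip": 0.4}
    - {"rotation": [0, 0, 0], "slide": [0, 0.003, -0.029], "grip": 0.73}
    - {"rotation": [0, 0, 0], "slide": [0, 0.003, -0.029], "grip": 0.73}

```text
clock: 19.9
tool_pos: [0.4244, 0.3383, 0.0201]
tcp_rot: [0.001, 1.0, -0.001, -0.002]
ft_force: [0.1, 0.4, -0.9]
grip_width: 0.727
```

Call:
drive_tool:
  increments:
    - {"rotation": [0, 0, 0], "slide": [0, 0, 0.04], "grip": 0.73}
    - {"rotation": [0, 0, 0], "slide": [0, 0, 0.1], "grip": 0.73}
    - {"rotation": [0, 0, 0], "slide": [0, 0, 0.15], "grip": 0.73}
    - {"rotation": [0, 0, 0.1], "slide": [0, -0.04, 0.2], "grip": 0.73}
    - {"rotation": [0, 0, 0.2], "slide": [0, -0.08, 0.25], "grip": 0.73}

```text
clock: 20.4
tool_pos: [0.4245, 0.2754, 0.22]
tcp_rot: [0.002, 0.988, 0.152, -0.001]
ft_force: [0.6, 0.4, 0.7]
grip_width: 0.729
```

```bash
python3 - <<'E'
from h import *
im,s=snap('wrist','w23');print(s['tool_pos'],yaw(s),s['grip_width'],s['joint_pos'][6])
E
```

```text
[0.42448396 0.27542175 0.2200092 ] -72.4981673260037 0.7285776166430763 -1.456790821795397
```

View pics/w23.png

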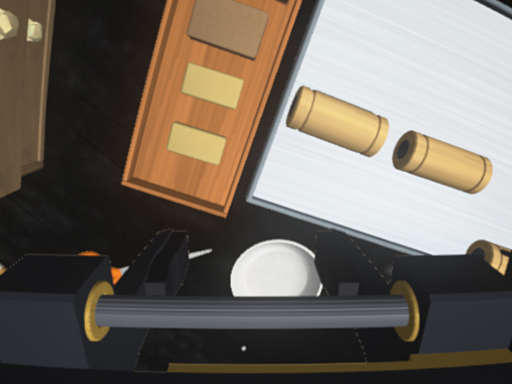

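Call:
drive_tool:
  increments:
    - {"rotation": [0, 0, -0.19], "slide": [0.05, -0.05, 0], "grip": 0.73}
    - {"rotation": [0, 0, -0.19], "slide": [0.1, -0.08, 0], "grip": 0.73}
    - {"rotation": [0, 0, -0.19], "slide": [0.15, -0.12, -0.02], "grip": 0.73}
    - {"rotation": [0, 0, -0.19], "slide": [0.19, -0.15, -0.06], "grip": 0.73}
    - {"rotation": [0, 0, -0.19], "slide": [0.22, -0.15, -0.1], "grip": 0.73}

```text
clock: 20.95
tool_pos: [0.6059, 0.1463, 0.1481]
tcp_rot: [-0.0, 1.0, 0.0, 0.004]
ft_force: [0.6, 1.1, 0.7]
grip_width: 0.73
```

```bash
python3 - <<'E'
from h import *
im,s=snap('wrist','w24');print(s['tool_pos'],yaw(s),s['grip_width'],s['joint_pos'][6])
E
```

```text
[0.6059311  0.14629264 0.14808842] -89.95824807205022 0.7303103064256996 -1.3144403779140121
```

View pics/w24.png

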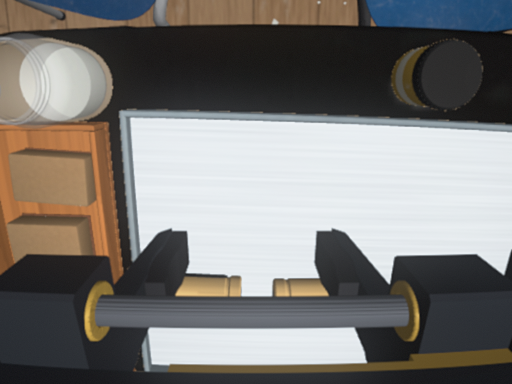

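Call:
drive_tool:
  increments:
    - {"rotation": [0, 0, 0], "slide": [-0.04, 0, 0], "grip": 0.73}
    - {"rotation": [0, 0.1, 0], "slide": [-0.06, 0, 0.02], "grip": 0.73}
    - {"rotation": [0, 0.2, 0], "slide": [-0.06, 0, 0.02], "grip": 0.73}
    - {"rotation": [0, 0.25, 0], "slide": [-0.06, 0, 0.02], "grip": 0.73}

```text
clock: 21.4
tool_pos: [0.5582, 0.1454, 0.1569]
tcp_rot: [0.002, 0.981, 0.0, -0.196]
ft_force: [0.8, 0.4, -0.1]
grip_width: 0.728
```

```bash
python3 - <<'E'
from h import *
im,s=snap('wrist','w25');print(s['tool_pos'],yaw(s),s['grip_width'],s['joint_pos'][6],ext(viewer.camera_model('wrist'),s))
E
```

```text
[0.55818276 0.14544516 0.15687969] -89.90015979690472 0.727576824781894 -1.3700290549980876 (array([[ 0.0017456 , -0.76521943, -0.64376718],
       [-0.99998802,  0.00160859, -0.00462358],
       [ 0.00457361,  0.64376754, -0.76520745]]), array([0.6861272 , 0.14704208, 0.26118248]))
```

View pics/w25.png

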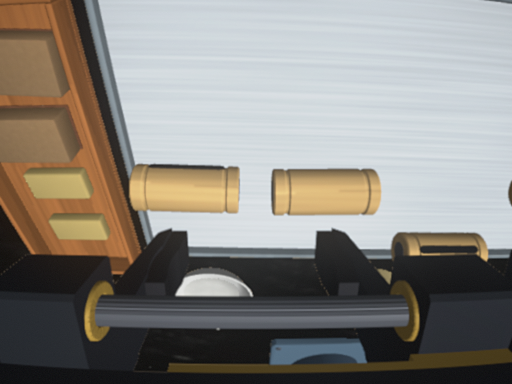

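Call:
drive_tool:
  increments:
    - {"rotation": [0, 0, 0], "slide": [0, -0.06, 0], "grip": 0.73}
    - {"rotation": [0, 0, 0], "slide": [0, -0.12, 0], "grip": 0.73}
    - {"rotation": [0, 0, 0], "slide": [0, -0.18, 0], "grip": 0.73}
    - {"rotation": [0, 0, 0], "slide": [0, -0.24, 0], "grip": 0.73}
    - {"rotation": [0, 0, 0], "slide": [0, -0.3, 0], "grip": 0.73}

```text
clock: 21.95
tool_pos: [0.5586, -0.0966, 0.1555]
tcp_rot: [0.003, 0.98, 0.0, -0.197]
ft_force: [0.5, 0.3, -0.8]
grip_width: 0.731
```

```bash
python3 - <<'E'
from h import *
im,s=snap('wrist','w26');print(s['tool_pos'],yaw(s),s['grip_width'],s['joint_pos'][6],ext(viewer.camera_model('wrist'),s))
im,s=snap('top','t26')
cv2.imwrite('pics/t26z.png',cv2.resize(im[95:225,95:400,::-1],None,fx=2.6,fy=2.6,interpolation=cv2.INTER_CUBIC))
E
```

```text
[ 0.55859195 -0.09656849  0.15550817] -89.9057347871048 0.7305931618763057 -1.0391559912351647 (array([[ 0.00165368, -0.76412673, -0.64506403],
       [-0.99997914,  0.00276457, -0.00583837],
       [ 0.00624458,  0.64506022, -0.76410622]]), array([ 0.68670328, -0.09480337,  0.25959795]))
```

View pics/w26.png

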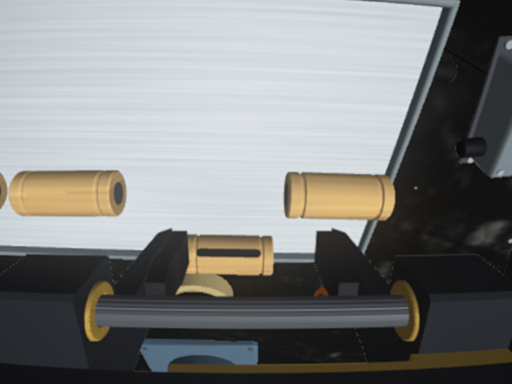

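View pics/t26z.png

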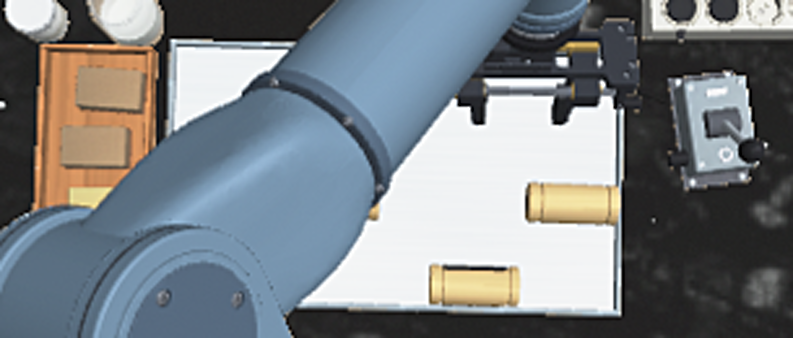

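Call:
drive_tool:
  increments:
    - {"rotation": [0, -0.25, 0], "slide": [0, 0, 0.03], "grip": 0.73}
    - {"rotation": [0, -0.25, 0], "slide": [-0.03, -0.04, 0.03], "grip": 0.73}
    - {"rotation": [0, -0.25, 0], "slide": [-0.06, -0.08, 0.03], "grip": 0.73}
    - {"rotation": [0, -0.25, 0], "slide": [-0.08, -0.11, 0.03], "grip": 0.73}
    - {"rotation": [0, -0.25, 0], "slide": [-0.08, -0.11, 0.03], "grip": 0.73}

```text
clock: 22.55
tool_pos: [0.4896, -0.1942, 0.1815]
tcp_rot: [0.004, 1.0, -0.01, -0.002]
ft_force: [0.8, -0.4, -0.0]
grip_width: 0.732
```

Call:
drive_tool:
  increments:
    - {"rotation": [0, 0, 0.48], "slide": [0, 0, 0], "grip": 0.73}
    - {"rotation": [0, 0, 0.48], "slide": [0, 0, 0], "grip": 0.73}
    - {"rotation": [0, 0, 0.48], "slide": [0, 0, 0], "grip": 0.73}
    - {"rotation": [0, 0, 0.48], "slide": [0, 0, 0], "grip": 0.73}
    - {"rotation": [0, 0, 0.48], "slide": [0, 0, 0], "grip": 0.73}

```text
clock: 23.05
tool_pos: [0.4906, -0.1928, 0.1815]
tcp_rot: [0.004, 0.932, 0.362, 0.001]
ft_force: [-0.1, -1.1, -0.5]
grip_width: 0.731
```

Call:
drive_tool:
  increments:
    - {"rotation": [0, 0, 0.48], "slide": [0, 0, 0], "grip": 0.73}
    - {"rotation": [0, 0, 0.48], "slide": [0, 0, 0], "grip": 0.73}
    - {"rotation": [0, 0, 0.48], "slide": [0, 0, 0], "grip": 0.73}
    - {"rotation": [0, 0, 0.48], "slide": [0, 0, 0], "grip": 0.73}
    - {"rotation": [0, 0, 0.48], "slide": [0, 0, 0], "grip": 0.73}

```text
clock: 23.55
tool_pos: [0.4915, -0.1915, 0.1816]
tcp_rot: [0.004, 0.735, 0.678, 0.003]
ft_force: [-0.5, -0.0, 0.4]
grip_width: 0.732
```

```bash
python3 - <<'E'
from h import *
im,s=snap('wrist','w27');print(s['tool_pos'],s['tcp_rot'],yaw(s),s['grip_width'],s['joint_pos'])
E
```

```text
[ 0.49154441 -0.1915159   0.18162737] [0.00430276 0.73485302 0.67820752 0.00266246] -4.590637227564049 0.7321952333568673 [-0.14050275  0.44128408  0.54506394  1.94594271 -0.30735567  0.82540319
  0.49062366]
```

View pics/w27.png

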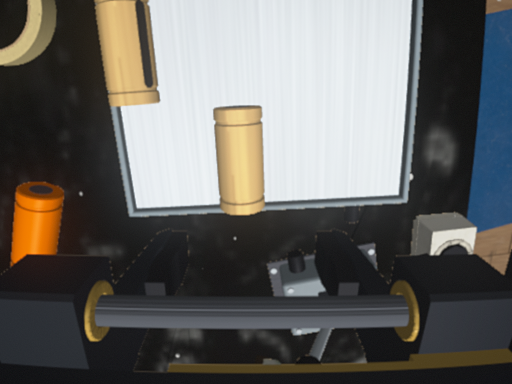

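```bash
cat >> h.py <<'E'
def rollers(im,m,s=None,verbose=True,crop=None,z=.032,minA=250,colmax=None):
    hsv=cv2.cvtColor(im,cv2.COLOR_RGB2HSV)
    k=cv2.inRange(hsv,(12,60,90),(26,215,255))
    if crop is not None: kk=np.zeros_like(k);a,b,c,d=crop;kk[c:d,a:b]=k[c:d,a:b];k=kk
    k=cv2.morphologyEx(k,cv2.MORPH_OPEN,np.ones((3,3)))
    k=cv2.morphologyEx(k,cv2.MORPH_CLOSE,np.ones((7,7)))
    out=[]
    for c in cv2.findContours(k,cv2.RETR_EXTERNAL,cv2.CHAIN_APPROX_NONE)[0]:
        if cv2.contourArea(c)<minA: continue
        hull=cv2.convexHull(c)
        P=np.array([onz(m,p,z,s)[:2] for p in hull[:,0].astype(float)]).astype(np.float32)
        (x,y),(w,h),a=cv2.minAreaRect(P*1000)
        L,W=max(w,h),min(w,h)
        la=a if w>h else a+90   # long axis angle from x
        la=(la+180)%180
        if not(.36<x/1e3<.66 and -.26<y/1e3<.27): continue
        th=np.radians(la-90); ux=np.array([np.cos(th),np.sin(th)])
        Rc,cc=ext(m,s)
        # silhouettes
        ang=[]
        for p in hull[:,0].astype(float):
            _,d=ray(m,p,s); ang.append(np.arctan2(d[:2]@ux,-d[2]))
        # robust: use percentile extremes
        lo,hi=min(ang),max(ang); mid=(lo+hi)/2; hz=cc[2]-z
        ax=cc[:2]@ux+hz*np.tan(mid); dist=hz/np.cos(mid); r=dist*np.sin((hi-lo)/2)
        # slot
        fill=np.zeros_like(k); cv2.drawContours(fill,[hull],-1,255,-1); fill=cv2.erode(fill,np.ones((3,3)))
        dark=cv2.inRange(hsv,(0,0,0),(180,255,75))&fill
        n,lab,st,cen=cv2.connectedComponentsWithStats(dark)
        sl=[]
        for i in range(1,n):
            if st[i,4]<25: continue
            ys,xs=np.where(lab==i); pp=np.c_[xs,ys].astype(float)
            v=[]
            for p in pp[::max(1,len(pp)//150)]:
                _,d=ray(m,p,s); b=np.arctan2(d[:2]@ux,-d[2])
                # intersect 2D circle centre (ax,z) radius .022 from camera
                dv=np.array([np.sin(b),-np.cos(b)]); o=np.array([cc[:2]@ux-ax,hz]); B=o@dv; D=B*B-(o@o-.022**2)
                if D<0: continue
                q=o+dv*(-B-np.sqrt(D)); v.append(np.degrees(np.arctan2(q[0],q[1])))
            if v: 
                Pz=np.array([onz(m,p,z+.015,s)[:2] for p in (pp[pp[:,0].argmin()],pp[pp[:,0].argmax()],pp[pp[:,1].argmin()],pp[pp[:,1].argmax()])])
                ln=max(np.linalg.norm(a-b) for a in Pz for b in Pz)
                sl.append((round((np.percentile(v,3)+np.percentile(v,97))/2,1),round(np.percentile(v,3)),round(np.percentile(v,97)),st[i,4],round(ln*1000),cen[i].round().tolist()))
        out.append(dict(c=(round(x),round(y)),L=round(L),W=round(W),yaw=round(la-90,1),ax=round(ax*1000,1),r=round(r*1000,1),slots=sl))
        if verbose: print(out[-1])
    return out
E
python3 - <<'E'
from h import *
s=ctrl.state();im=cv2.imread('pics/w27.png')[:,:,::-1].copy()
rollers(im,viewer.camera_model('wrist'),s)
im=cv2.imread('pics/t26.png')[:,:,::-1].copy()
print();rollers(im,viewer.camera_model('top'))
E
```

```text
{'c': (483, -182), 'L': 105, 'W': 43, 'yaw': -2.2, 'ax': np.float64(489.7), 'r': np.float64(21.5), 'slots': []}
{'c': (393, -76), 'L': 89, 'W': 46, 'yaw': -1.4, 'ax': np.float64(395.8), 'r': np.float64(21.8), 'slots': [(np.float64(58.8), 49, 69, np.int32(618), 67, [144.0, 42.0])]}

{'c': (397, -73), 'L': 96, 'W': 41, 'yaw': -2.2, 'ax': np.float64(399.5), 'r': np.float64(20.3), 'slots': []}
{'c': (486, -181), 'L': 96, 'W': 39, 'yaw': -0.2, 'ax': np.float64(486.2), 'r': np.float64(19.7), 'slots': []}
```

Call:
drive_tool:
  increments:
    - {"rotation": [0, 0, 0.04], "slide": [-0.009, 0.012, -0.04], "grip": 0.68}
    - {"rotation": [0, 0, 0.04], "slide": [-0.009, 0.012, -0.08], "grip": 0.68}
    - {"rotation": [0, 0, 0.04], "slide": [-0.009, 0.012, -0.12], "grip": 0.68}
    - {"rotation": [0, 0, 0.04], "slide": [-0.009, 0.012, -0.12], "grip": 0.68}

```text
clock: 24.0
tool_pos: [0.4822, -0.1802, 0.0828]
tcp_rot: [0.002, 0.711, 0.703, 0.001]
ft_force: [0.3, 0.4, 0.2]
grip_width: 0.678
```

```bash
python3 - <<'E'
from h import *
im,s=snap('wrist','w28');print(s['tool_pos'],yaw(s),s['grip_width'])
rollers(im,viewer.camera_model('wrist'),s)
E
```

```text
[ 0.48224618 -0.18019327  0.08275472] -0.6737255161193082 0.6777318189090439
{'c': (484, -184), 'L': 112, 'W': 43, 'yaw': -2.4, 'ax': np.float64(490.7), 'r': np.float64(21.5), 'slots': [(np.float64(-2.8), -25, 20, np.int32(103), 19, [254.0, 134.0])]}
{'c': (394, -86), 'L': 71, 'W': 48, 'yaw': -1.8, 'ax': np.float64(397.4), 'r': np.float64(21.7), 'slots': [(np.float64(57.5), 47, 68, np.int32(1325), 49, [122.0, 47.0])]}
```

View pics/w28.png

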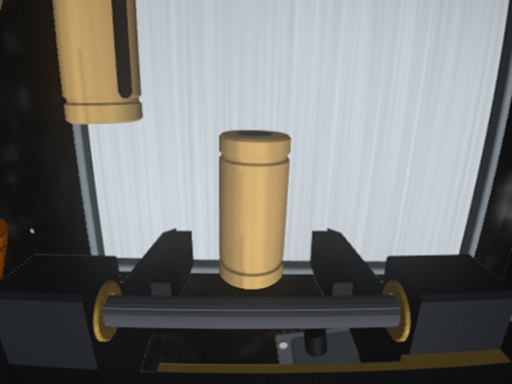

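Call:
drive_tool:
  increments:
    - {"rotation": [0, 0, -0.01], "slide": [0.003, -0.005, -0.03], "grip": 0.68}
    - {"rotation": [0, 0, -0.01], "slide": [0.003, -0.005, -0.06], "grip": 0.68}
    - {"rotation": [0, 0, -0.01], "slide": [0.003, -0.005, -0.08], "grip": 0.68}
    - {"rotation": [0, 0, -0.01], "slide": [0.003, -0.005, -0.08], "grip": 0.68}

```text
clock: 24.45
tool_pos: [0.4862, -0.1848, 0.0208]
tcp_rot: [0.003, 0.717, 0.697, 0.002]
ft_force: [0.3, 0.2, -0.2]
grip_width: 0.682
```

```bash
python3 - <<'E'
from h import *
im,s=snap('wrist','w29');print(s['tool_pos'],yaw(s),s['grip_width'],s['ft_force'])
rollers(im,viewer.camera_model('wrist'),s)
E
```

```text
[ 0.48617965 -0.18479073  0.02081528] -1.6229247549572743 0.6819501783142509 [ 0.32511532  0.22859742 -0.23865274]
{'c': (481, -235), 'L': 43, 'W': 22, 'yaw': 88.2, 'ax': np.float64(-219.4), 'r': np.float64(7.8), 'slots': []}
{'c': (484, -167), 'L': 76, 'W': 44, 'yaw': -2.3, 'ax': np.float64(490.0), 'r': np.float64(21.6), 'slots': [(np.float64(3.6), -16, 24, np.int32(159), 18, [249.0, 145.0])]}
{'c': (400, -96), 'L': 54, 'W': 38, 'yaw': -5.5, 'ax': np.float64(408.6), 'r': np.float64(15.6), 'slots': [(np.float64(41.1), 30, 52, np.int32(2302), 33, [44.0, 46.0])]}
```

View pics/w29.png

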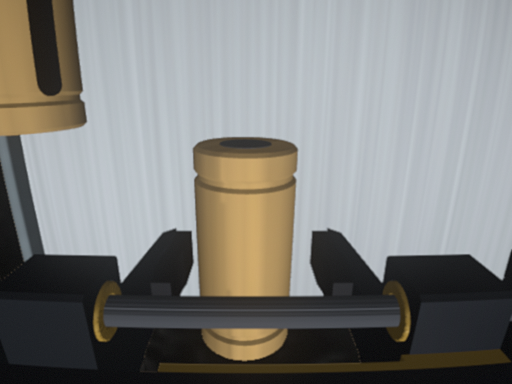

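Call:
drive_tool:
  increments:
    - {"rotation": [0, 0, 0], "slide": [0, 0, 0], "grip": 0.56}
    - {"rotation": [0, 0, 0], "slide": [0.01, 0, 0], "grip": 0.56}
    - {"rotation": [0, 0, 0], "slide": [0.02, 0, 0], "grip": 0.56}
    - {"rotation": [0, 0, 0], "slide": [0.03, 0, 0], "grip": 0.56}
    - {"rotation": [0, 0, 0], "slide": [0.04, 0, 0], "grip": 0.56}

```text
clock: 25.0
tool_pos: [0.5199, -0.1851, 0.022]
tcp_rot: [0.004, 0.717, 0.697, 0.002]
ft_force: [-0.2, 0.1, -0.4]
grip_width: 0.565
```

```bash
python3 - <<'E'
from h import *
im,s=snap('wrist','w30');print(s['tool_pos'],yaw(s),s['grip_width'],s['ft_force'])
rollers(im,viewer.camera_model('wrist'),s)
E
```

```text
[ 0.51994504 -0.18508195  0.02202118] -1.6010037128546557 0.5646486607631921 [-0.16244207  0.10676438 -0.43321918]
{'c': (516, -236), 'L': 43, 'W': 21, 'yaw': 88.1, 'ax': np.float64(-218.5), 'r': np.float64(7.6), 'slots': []}
{'c': (518, -168), 'L': 76, 'W': 44, 'yaw': -1.9, 'ax': np.float64(523.3), 'r': np.float64(21.5), 'slots': [(np.float64(0.6), -21, 23, np.int32(244), 19, [247.0, 146.0])]}
```

View pics/w30.png

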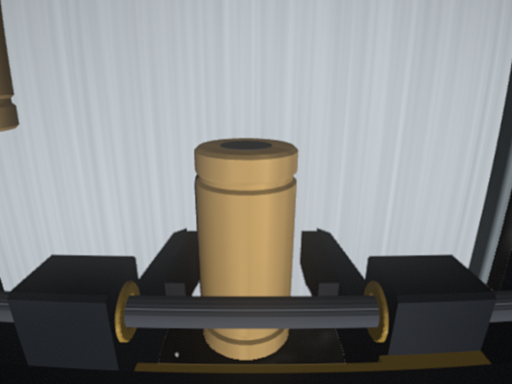

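Rolled 34 mm (≈89°), slot not yet visible. Continue +x.

Call:
drive_tool:
  increments:
    - {"rotation": [0, 0, 0], "slide": [0.01, 0, -0.002], "grip": 0.56}
    - {"rotation": [0, 0, 0], "slide": [0.02, 0, -0.002], "grip": 0.56}
    - {"rotation": [0, 0, 0], "slide": [0.025, 0, -0.002], "grip": 0.56}
    - {"rotation": [0, 0, 0], "slide": [0.03, 0, -0.002], "grip": 0.56}

```text
clock: 25.45
tool_pos: [0.5457, -0.185, 0.0203]
tcp_rot: [0.004, 0.717, 0.697, 0.003]
ft_force: [-0.2, 1.0, -0.3]
grip_width: 0.558
```

```bash
python3 - <<'E'
from h import *
im,s=snap('wrist','w31');print(s['tool_pos'],yaw(s),s['grip_width'],s['ft_force'])
rollers(im,viewer.camera_model('wrist'),s)
E
```

```text
[ 0.54570918 -0.18495795  0.02032148] -1.5560527306896947 0.557858355126842 [-0.19513786  1.04089278 -0.25006972]
{'c': (547, -237), 'L': 44, 'W': 25, 'yaw': 87.7, 'ax': np.float64(-213.7), 'r': np.float64(8.8), 'slots': [(np.float64(56.5), 49, 64, np.int32(197), 8, [241.0, 334.0])]}
{'c': (549, -167), 'L': 76, 'W': 44, 'yaw': -1.9, 'ax': np.float64(553.7), 'r': np.float64(21.7), 'slots': [(np.float64(-2.0), -24, 20, np.int32(335), 19, [255.0, 149.0]), (np.float64(-19.5), -30, -9, np.int32(2049), 47, [240.0, 244.0])]}
```

View pics/w31.png

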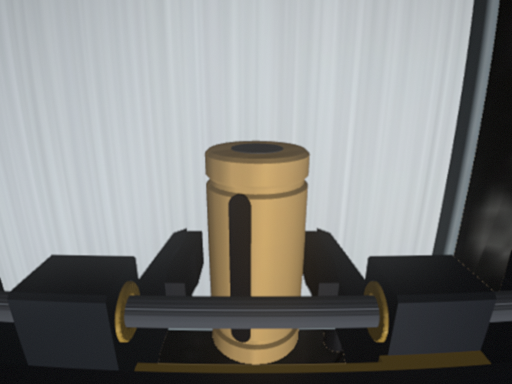

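Call:
drive_tool:
  increments:
    - {"rotation": [0, 0, 0], "slide": [0.006, 0, 0], "grip": 0.56}
    - {"rotation": [0, 0, 0], "slide": [0.009, 0, 0], "grip": 0.56}
    - {"rotation": [0, 0, 0], "slide": [0.011, 0, 0], "grip": 0.56}
    - {"rotation": [0, 0, 0], "slide": [0.013, 0, 0], "grip": 0.56}
    - {"rotation": [0, 0, 0], "slide": [0.014, 0, 0], "grip": 0.56}

```text
clock: 26.0
tool_pos: [0.5576, -0.1849, 0.0204]
tcp_rot: [0.005, 0.717, 0.697, 0.003]
ft_force: [-0.4, 0.1, -0.7]
grip_width: 0.56
```

```bash
python3 - <<'E'
from h import *
im,s=snap('wrist','w32');print(s['tool_pos'],yaw(s),s['grip_width'],s['ft_force'])
rollers(im,viewer.camera_model('wrist'),s)
E
```

```text
[ 0.55759791 -0.18491235  0.02042212] -1.5461995425777064 0.5599589976875402 [-0.38999948  0.14498521 -0.73106055]
{'c': (557, -237), 'L': 44, 'W': 25, 'yaw': 87.8, 'ax': np.float64(-214.9), 'r': np.float64(9.0), 'slots': [(np.float64(57.2), 50, 65, np.int32(227), 10, [261.0, 335.0])]}
{'c': (559, -167), 'L': 75, 'W': 44, 'yaw': -1.8, 'ax': np.float64(564.3), 'r': np.float64(21.7), 'slots': [(np.float64(-1.7), -24, 20, np.int32(361), 19, [253.0, 149.0]), (np.float64(8.7), -1, 19, np.int32(2042), 46, [263.0, 246.0])]}
```

View pics/w32.png

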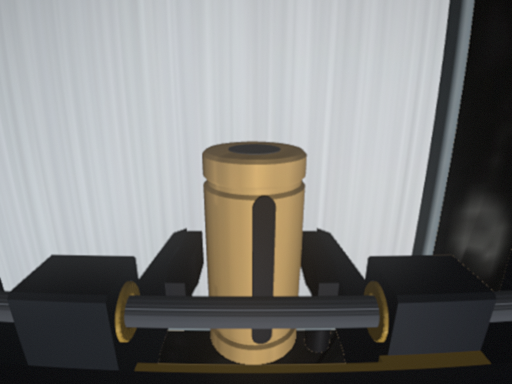

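Call:
drive_tool:
  increments:
    - {"rotation": [0, 0, 0], "slide": [0, 0, 0], "grip": 0.53}
    - {"rotation": [0, 0, 0], "slide": [-0.001, 0, 0], "grip": 0.52}
    - {"rotation": [0, 0, 0], "slide": [-0.002, 0, 0], "grip": 0.52}
    - {"rotation": [0, 0, 0], "slide": [-0.0035, 0, 0], "grip": 0.52}
    - {"rotation": [0, 0, 0], "slide": [-0.0035, 0, 0], "grip": 0.52}

```text
clock: 26.55
tool_pos: [0.5546, -0.1849, 0.0204]
tcp_rot: [0.004, 0.717, 0.697, 0.003]
ft_force: [-0.2, -0.7, 0.5]
grip_width: 0.521
```

```bash
python3 - <<'E'
from h import *
im,s=snap('wrist','w33');print(s['tool_pos'],yaw(s),s['grip_width'],s['ft_force'])
rollers(im,viewer.camera_model('wrist'),s)
E
```

```text
[ 0.55455748 -0.18488978  0.02041969] -1.5492752409432784 0.5212677367045361 [-0.21180582 -0.68146147  0.4989297 ]
{'c': (553, -237), 'L': 44, 'W': 25, 'yaw': 87.9, 'ax': np.float64(-215.7), 'r': np.float64(9.0), 'slots': [(np.float64(56.8), 49, 65, np.int32(246), 9, [251.0, 335.0])]}
{'c': (556, -167), 'L': 75, 'W': 44, 'yaw': -2.0, 'ax': np.float64(561.0), 'r': np.float64(21.8), 'slots': [(np.float64(-1.3), -23, 20, np.int32(377), 19, [252.0, 149.0]), (np.float64(-1.2), -11, 9, np.int32(2057), 46, [252.0, 246.0])]}
```

Call:
drive_tool:
  increments:
    - {"rotation": [0, 0, 0], "slide": [0.001, 0, 0], "grip": 0.6}
    - {"rotation": [0, 0, 0], "slide": [0.001, 0, 0], "grip": 0.7}
    - {"rotation": [0, 0, 0], "slide": [0.001, 0, 0.03], "grip": 0.7}
    - {"rotation": [0, 0, 0], "slide": [0.001, 0, 0.08], "grip": 0.7}
    - {"rotation": [0, 0, 0], "slide": [0.001, 0, 0.14], "grip": 0.7}

```text
clock: 27.1
tool_pos: [0.5543, -0.1844, 0.1325]
tcp_rot: [0.003, 0.717, 0.697, 0.002]
ft_force: [0.2, -0.3, -0.3]
grip_width: 0.699
```

```bash
python3 - <<'E'
from h import *
im,s=snap('wrist','w34');print(s['tool_pos'],yaw(s),s['grip_width'],s['ft_force'])
rollers(im,viewer.camera_model('wrist'),s)
E
```

```text
[ 0.55428771 -0.18444753  0.13245144] -1.5484073762086006 0.6985612446769046 [ 0.24032741 -0.26077396 -0.25222472]
{'c': (555, -185), 'L': 108, 'W': 44, 'yaw': -1.6, 'ax': np.float64(559.7), 'r': np.float64(21.8), 'slots': [(np.float64(-1.3), -6, 4, np.int32(853), 68, [251.0, 189.0])]}
{'c': (392, -79), 'L': 85, 'W': 55, 'yaw': -2.1, 'ax': np.float64(396.5), 'r': np.float64(22.7), 'slots': [(np.float64(60.9), 50, 71, np.int32(1101), 62, [45.0, 46.0]), (np.float64(-37.1), -47, -27, np.int32(58), 22, [2.0, 89.0])]}
```

View pics/w34.png

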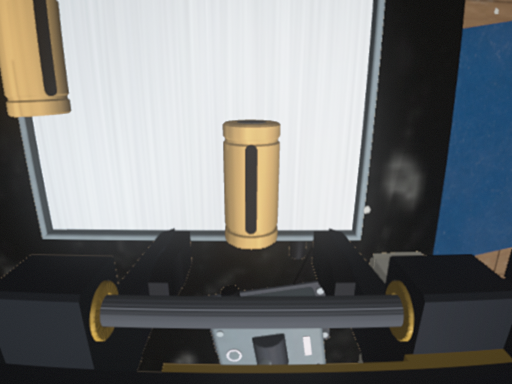

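Call:
drive_tool:
  increments:
    - {"rotation": [0, 0, 0], "slide": [-0.05, 0.03, 0], "grip": 0.72}
    - {"rotation": [0, 0, 0], "slide": [-0.1, 0.06, 0], "grip": 0.72}
    - {"rotation": [0, 0, 0], "slide": [-0.15, 0.1, -0.01], "grip": 0.72}
    - {"rotation": [0, 0, 0], "slide": [-0.185, 0.125, -0.03], "grip": 0.72}
    - {"rotation": [0, 0, 0], "slide": [-0.195, 0.133, -0.04], "grip": 0.72}

```text
clock: 27.65
tool_pos: [0.3989, -0.0781, 0.1077]
tcp_rot: [0.006, 0.716, 0.698, 0.005]
ft_force: [0.3, -0.1, 1.3]
grip_width: 0.723
```

```bash
python3 - <<'E'
from h import *
im,s=snap('wrist','w35');print(s['tool_pos'],yaw(s),s['grip_width'],s['joint_pos'])
rollers(im,viewer.camera_model('wrist'),s)
E
```

```text
[ 0.39885489 -0.07805877  0.10770502] -1.5013867870890774 0.7226830412657194 [-0.32909255  0.38911167  0.48664961  2.28345261 -0.36164776  0.52316012
  0.41380608]
{'c': (395, -76), 'L': 108, 'W': 43, 'yaw': -1.7, 'ax': np.float64(397.5), 'r': np.float64(21.5), 'slots': [(np.float64(-0.6), -22, 21, np.int32(29), 18, [244.0, 123.0]), (np.float64(57.6), 48, 67, np.int32(470), 67, [271.0, 193.0])]}
{'c': (489, 41), 'L': 46, 'W': 24, 'yaw': -89.1, 'ax': np.float64(-32.8), 'r': np.float64(11.9), 'slots': [(np.float64(34.9), 33, 37, np.int32(73), 19, [382.0, 37.0])]}
```

View pics/w35.png

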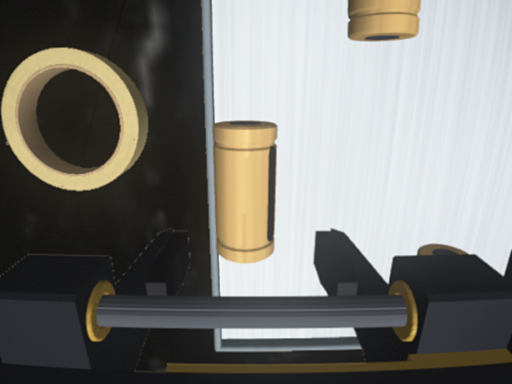

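Call:
drive_tool:
  increments:
    - {"rotation": [0, 0, 0], "slide": [-0.005, 0.001, -0.03], "grip": 0.72}
    - {"rotation": [0, 0, 0], "slide": [-0.005, 0.001, -0.06], "grip": 0.72}
    - {"rotation": [0, 0, 0], "slide": [-0.005, 0.001, -0.09], "grip": 0.72}
    - {"rotation": [0, 0, 0], "slide": [-0.005, 0.001, -0.1], "grip": 0.72}
    - {"rotation": [0, 0, 0], "slide": [-0.005, 0.001, -0.1], "grip": 0.72}

```text
clock: 28.2
tool_pos: [0.3956, -0.0781, 0.0266]
tcp_rot: [0.006, 0.717, 0.697, 0.004]
ft_force: [-0.0, -0.3, 0.3]
grip_width: 0.723
```

```bash
python3 - <<'E'
from h import *
im,s=snap('wrist','w36');print(s['tool_pos'],yaw(s),s['grip_width'],s['joint_pos'],s['ft_force'])
rollers(im,viewer.camera_model('wrist'),s)
E
```

```text
[ 0.39560698 -0.07805038  0.02655855] -1.5553555261552825 0.7229132678710979 [-0.16645189  0.56830789  0.29630995  2.30370265 -0.52429948  0.31547714
  0.55865213] [-0.04255823 -0.30400244  0.29342976]
{'c': (394, -131), 'L': 42, 'W': 15, 'yaw': 87.8, 'ax': np.float64(-114.8), 'r': np.float64(5.6), 'slots': []}
{'c': (396, -62), 'L': 81, 'W': 44, 'yaw': -2.1, 'ax': np.float64(397.6), 'r': np.float64(21.5), 'slots': [(np.float64(-1.3), -22, 19, np.int32(262), 18, [250.0, 143.0]), (np.float64(53.0), 47, 59, np.int32(299), 37, [292.0, 212.0])]}
{'c': (486, 31), 'L': 45, 'W': 7, 'yaw': -87.5, 'ax': np.float64(-9.8), 'r': np.float64(3.6), 'slots': [(np.float64(12.4), 9, 16, np.int32(393), 22, [466.0, 11.0])]}
```

View pics/w36.png

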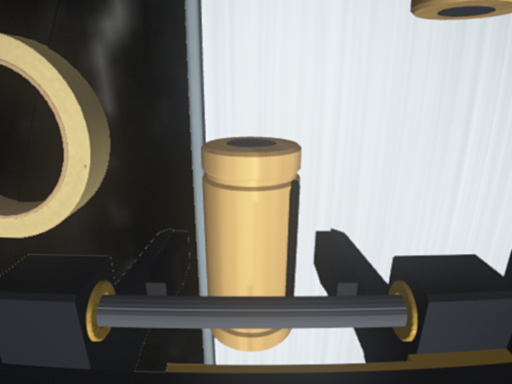

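Call:
drive_tool:
  increments:
    - {"rotation": [0, 0, 0], "slide": [0, 0, 0], "grip": 0.56}
    - {"rotation": [0, 0, 0], "slide": [0.012, 0, 0], "grip": 0.56}
    - {"rotation": [0, 0, 0], "slide": [0.026, 0, 0], "grip": 0.56}
    - {"rotation": [0, 0, 0], "slide": [0.04, 0, -0.003], "grip": 0.56}
    - {"rotation": [0, 0, 0], "slide": [0.054, 0, -0.005], "grip": 0.56}

```text
clock: 28.75
tool_pos: [0.4409, -0.0778, 0.0234]
tcp_rot: [0.007, 0.716, 0.698, 0.005]
ft_force: [-0.0, 0.2, -0.4]
grip_width: 0.563
```

Call:
drive_tool:
  increments:
    - {"rotation": [0, 0, 0], "slide": [0.014, 0, 0], "grip": 0.56}
    - {"rotation": [0, 0, 0], "slide": [0.028, 0, 0], "grip": 0.56}
    - {"rotation": [0, 0, 0], "slide": [0.042, 0, 0], "grip": 0.56}
    - {"rotation": [0, 0, 0], "slide": [0.054, 0, 0], "grip": 0.56}
    - {"rotation": [0, 0, 0], "slide": [0.062, 0, 0], "grip": 0.56}

```text
clock: 29.25
tool_pos: [0.4916, -0.0778, 0.0234]
tcp_rot: [0.007, 0.716, 0.698, 0.005]
ft_force: [0.2, -0.3, -0.0]
grip_width: 0.559
```

```bash
python3 - <<'E'
from h import *
im,s=snap('wrist','w37');print(s['tool_pos'],yaw(s),s['grip_width'],s['ft_force'])
rollers(im,viewer.camera_model('wrist'),s)
E
```

```text
[ 0.49158327 -0.07780063  0.02337193] -1.4954505791624455 0.5587339673757217 [ 0.21938354 -0.31636849 -0.00729701]
{'c': (492, -131), 'L': 43, 'W': 21, 'yaw': 87.5, 'ax': np.float64(-108.8), 'r': np.float64(7.7), 'slots': []}
{'c': (494, -62), 'L': 78, 'W': 44, 'yaw': -0.4, 'ax': np.float64(494.3), 'r': np.float64(21.5), 'slots': [(np.float64(-2.8), -24, 18, np.int32(267), 18, [250.0, 150.0]), (np.float64(-52.5), -59, -46, np.int32(402), 39, [215.0, 220.0])]}
{'c': (488, 30), 'L': 44, 'W': 7, 'yaw': 88.4, 'ax': np.float64(43.4), 'r': np.float64(3.3), 'slots': [(np.float64(-11.8), -16, -8, np.int32(546), 19, [234.0, 9.0])]}
```

View pics/w37.png

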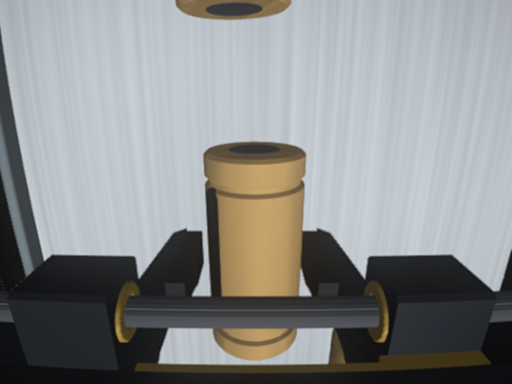

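Call:
drive_tool:
  increments:
    - {"rotation": [0, 0, 0], "slide": [0.002, 0, -0.003], "grip": 0.52}
    - {"rotation": [0, 0, 0], "slide": [0.009, 0, -0.003], "grip": 0.52}
    - {"rotation": [0, 0, 0], "slide": [0.016, 0, -0.003], "grip": 0.52}
    - {"rotation": [0, 0, 0], "slide": [0.022, 0, -0.003], "grip": 0.52}
    - {"rotation": [0, 0, 0], "slide": [0.025, 0, -0.003], "grip": 0.52}

```text
clock: 29.8
tool_pos: [0.5133, -0.0778, 0.0212]
tcp_rot: [0.008, 0.716, 0.698, 0.005]
ft_force: [0.8, 0.4, 0.1]
grip_width: 0.523
```

```bash
python3 - <<'E'
from h import *
im,s=snap('wrist','w38');print(s['tool_pos'],yaw(s),s['grip_width'],s['ft_force'])
rollers(im,viewer.camera_model('wrist'),s)
E
```

```text
[ 0.51327008 -0.07777887  0.02117591] -1.4731714046909423 0.5231852363997113 [0.78923263 0.38124085 0.14719343]
{'c': (513, -131), 'L': 44, 'W': 25, 'yaw': 87.5, 'ax': np.float64(-107.4), 'r': np.float64(9.1), 'slots': [(np.float64(56.3), 48, 65, np.int32(252), 10, [252.0, 336.0])]}
{'c': (515, -61), 'L': 75, 'W': 44, 'yaw': -1.6, 'ax': np.float64(516.0), 'r': np.float64(21.8), 'slots': [(np.float64(-2.2), -24, 19, np.int32(389), 19, [253.0, 151.0]), (np.float64(-1.8), -12, 8, np.int32(1996), 45, [253.0, 247.0])]}
{'c': (487, 30), 'L': 44, 'W': 7, 'yaw': 87.5, 'ax': np.float64(51.1), 'r': np.float64(3.4), 'slots': [(np.float64(-12.0), -16, -8, np.int32(558), 19, [177.0, 10.0])]}
```

Call:
drive_tool:
  increments:
    - {"rotation": [0, 0, 0], "slide": [0.001, 0, 0], "grip": 0.6}
    - {"rotation": [0, 0, 0], "slide": [0.001, 0, 0], "grip": 0.7}
    - {"rotation": [0, 0, 0], "slide": [0.001, 0, 0.03], "grip": 0.7}
    - {"rotation": [0, 0, 0], "slide": [0.001, 0, 0.08], "grip": 0.7}
    - {"rotation": [0, 0, 0], "slide": [0.001, 0, 0.13], "grip": 0.7}

```text
clock: 30.35
tool_pos: [0.5133, -0.0779, 0.126]
tcp_rot: [0.007, 0.716, 0.698, 0.005]
ft_force: [0.8, -0.2, 0.1]
grip_width: 0.697
```

Call:
drive_tool:
  increments:
    - {"rotation": [0, 0, 0], "slide": [-0.01, 0.05, 0], "grip": 0.7}
    - {"rotation": [0, 0, 0], "slide": [-0.02, 0.1, 0], "grip": 0.7}
    - {"rotation": [0, 0, 0], "slide": [-0.03, 0.15, 0], "grip": 0.7}
    - {"rotation": [0, 0, 0], "slide": [-0.034, 0.19, 0], "grip": 0.7}

```text
clock: 30.75
tool_pos: [0.4849, 0.0764, 0.126]
tcp_rot: [0.007, 0.716, 0.698, 0.005]
ft_force: [1.4, 0.5, -0.0]
grip_width: 0.697
```

```bash
python3 - <<'E'
from h import *
im,s=snap('wrist','w39');print(s['tool_pos'],yaw(s),s['grip_width'],s['ft_force'])
rollers(im,viewer.camera_model('wrist'),s)
E
```

```text
[0.48486671 0.07644086 0.12599958] -1.427152578185612 0.6971294975448288 [ 1.38425465  0.45766157 -0.03815303]
{'c': (503, -80), 'L': 43, 'W': 20, 'yaw': -2.5, 'ax': np.float64(505.7), 'r': np.float64(9.7), 'slots': []}
{'c': (528, -80), 'L': 45, 'W': 15, 'yaw': -1.5, 'ax': np.float64(530.4), 'r': np.float64(7.2), 'slots': []}
{'c': (488, 73), 'L': 108, 'W': 43, 'yaw': 0.1, 'ax': np.float64(487.7), 'r': np.float64(21.3), 'slots': [(np.float64(-1.7), -23, 20, np.int32(48), 19, [250.0, 127.0])]}
{'c': (492, 185), 'L': 54, 'W': 43, 'yaw': -2.5, 'ax': np.float64(482.9), 'r': np.float64(21.2), 'slots': []}
```

View pics/w39.png

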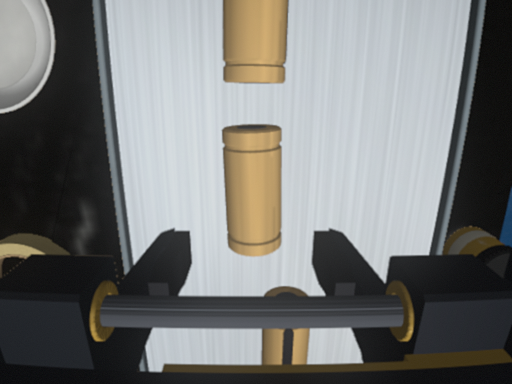

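Call:
drive_tool:
  increments:
    - {"rotation": [0, 0, 0.016], "slide": [0.004, -0.004, -0.03], "grip": 0.7}
    - {"rotation": [0, 0, 0.016], "slide": [0.004, -0.004, -0.08], "grip": 0.7}
    - {"rotation": [0, 0, 0.016], "slide": [0.004, -0.004, -0.12], "grip": 0.7}
    - {"rotation": [0, 0, 0.016], "slide": [0.004, -0.004, -0.13], "grip": 0.7}
    - {"rotation": [0, 0, 0.016], "slide": [0.004, -0.004, -0.13], "grip": 0.62}

```text
clock: 31.3
tool_pos: [0.487, 0.0784, 0.0211]
tcp_rot: [0.005, 0.705, 0.709, 0.004]
ft_force: [0.3, 0.3, -1.0]
grip_width: 0.639
```

Call:
drive_tool:
  increments:
    - {"rotation": [0, 0, 0], "slide": [0, 0, 0], "grip": 0.56}
    - {"rotation": [0, 0, 0], "slide": [0.012, 0, 0], "grip": 0.56}
    - {"rotation": [0, 0, 0], "slide": [0.025, 0, 0], "grip": 0.56}
    - {"rotation": [0, 0, 0], "slide": [0.038, 0, 0], "grip": 0.56}
    - {"rotation": [0, 0, 0], "slide": [0.048, 0, 0], "grip": 0.56}

```text
clock: 31.8
tool_pos: [0.5274, 0.0786, 0.0216]
tcp_rot: [0.005, 0.705, 0.709, 0.005]
ft_force: [0.0, -0.1, -0.6]
grip_width: 0.555
```

```bash
python3 - <<'E'
from h import *
im,s=snap('wrist','w40');print(s['tool_pos'],yaw(s),s['grip_width'],s['ft_force'])
rollers(im,viewer.camera_model('wrist'),s)
E
```

```text
[0.52739382 0.07855009 0.02163081] 0.3416082827483101 0.5546094175551198 [ 0.0036788  -0.08651913 -0.60105158]
{'c': (528, 25), 'L': 43, 'W': 26, 'yaw': 89.4, 'ax': np.float64(31.5), 'r': np.float64(9.1), 'slots': [(np.float64(53.8), 43, 64, np.int32(307), 12, [233.0, 338.0])]}
{'c': (528, 94), 'L': 72, 'W': 44, 'yaw': 0.1, 'ax': np.float64(527.8), 'r': np.float64(21.6), 'slots': [(np.float64(-1.6), -23, 20, np.int32(426), 19, [251.0, 161.0]), (np.float64(-24.0), -34, -14, np.int32(1667), 41, [231.0, 251.0])]}
{'c': (490, 174), 'L': 46, 'W': 32, 'yaw': 89.0, 'ax': np.float64(181.8), 'r': np.float64(15.7), 'slots': []}
```

View pics/w40.png

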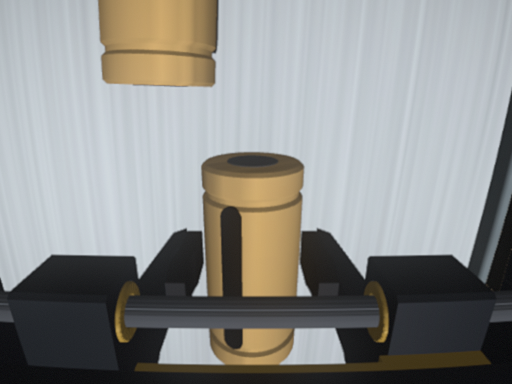

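Call:
drive_tool:
  increments:
    - {"rotation": [0, 0, 0], "slide": [0.001, 0, 0], "grip": 0.52}
    - {"rotation": [0, 0, 0], "slide": [0.004, 0, 0], "grip": 0.52}
    - {"rotation": [0, 0, 0], "slide": [0.008, 0, 0], "grip": 0.52}
    - {"rotation": [0, 0, 0], "slide": [0.011, 0, 0], "grip": 0.52}
    - {"rotation": [0, 0, 0], "slide": [0.011, 0, 0], "grip": 0.52}

```text
clock: 32.35
tool_pos: [0.5377, 0.0785, 0.0217]
tcp_rot: [0.006, 0.705, 0.709, 0.006]
ft_force: [0.4, 0.5, 0.7]
grip_width: 0.525
```

```bash
python3 - <<'E'
from h import *
im,s=snap('wrist','w41');print(s['tool_pos'],yaw(s),s['grip_width'],s['ft_force'])
rollers(im,viewer.camera_model('wrist'),s)
E
```

```text
[0.53770055 0.07847096 0.02169173] 0.3323540113812133 0.525462429313876 [0.41501096 0.5022771  0.68336148]
{'c': (538, 25), 'L': 43, 'W': 26, 'yaw': 89.4, 'ax': np.float64(31.6), 'r': np.float64(9.1), 'slots': [(np.float64(52.8), 41, 65, np.int32(377), 13, [257.0, 339.0])]}
{'c': (538, 94), 'L': 71, 'W': 44, 'yaw': -0.3, 'ax': np.float64(537.9), 'r': np.float64(21.9), 'slots': [(np.float64(-2.6), -24, 19, np.int32(457), 19, [253.0, 161.0]), (np.float64(3.9), -6, 14, np.int32(1758), 41, [258.0, 252.0])]}
{'c': (490, 174), 'L': 46, 'W': 32, 'yaw': 88.5, 'ax': np.float64(185.8), 'r': np.float64(15.8), 'slots': []}
```

Call:
drive_tool:
  increments:
    - {"rotation": [0, 0, 0], "slide": [-0.001, 0, 0], "grip": 0.52}
    - {"rotation": [0, 0, 0], "slide": [-0.002, 0, 0], "grip": 0.52}
    - {"rotation": [0, 0, 0], "slide": [-0.002, 0, 0], "grip": 0.52}

```text
clock: 32.7
tool_pos: [0.5355, 0.0785, 0.0216]
tcp_rot: [0.006, 0.705, 0.709, 0.006]
ft_force: [-0.0, 0.5, 0.2]
grip_width: 0.521
```

```bash
python3 - <<'E'
from h import *
im,s=snap('wrist','w42');print(s['tool_pos'],yaw(s),s['grip_width'],s['ft_force'])
rollers(im,viewer.camera_model('wrist'),s)
E
```

```text
[0.53547968 0.07849615 0.02160757] 0.3348248570921279 0.5213187072725097 [-0.03982709  0.47627374  0.18656219]
{'c': (536, 25), 'L': 43, 'W': 26, 'yaw': 89.4, 'ax': np.float64(31.1), 'r': np.float64(9.1), 'slots': [(np.float64(52.8), 41, 65, np.int32(388), 14, [252.0, 339.0])]}
{'c': (536, 94), 'L': 71, 'W': 44, 'yaw': -0.3, 'ax': np.float64(535.7), 'r': np.float64(21.9), 'slots': [(np.float64(-2.3), -24, 19, np.int32(449), 19, [253.0, 161.0]), (np.float64(-1.7), -11, 8, np.int32(1769), 41, [253.0, 252.0])]}
{'c': (490, 174), 'L': 46, 'W': 32, 'yaw': 88.6, 'ax': np.float64(185.0), 'r': np.float64(15.7), 'slots': []}
```

Call:
drive_tool:
  increments:
    - {"rotation": [0, 0, 0], "slide": [0, 0, 0], "grip": 0.6}
    - {"rotation": [0, 0, 0], "slide": [0, 0, 0], "grip": 0.7}
    - {"rotation": [0, 0, 0], "slide": [0, 0, 0.03], "grip": 0.7}
    - {"rotation": [0, 0, 0], "slide": [0, 0, 0.08], "grip": 0.7}
    - {"rotation": [0, 0, 0], "slide": [0, 0, 0.13], "grip": 0.7}

```text
clock: 33.25
tool_pos: [0.535, 0.0782, 0.1264]
tcp_rot: [0.005, 0.705, 0.709, 0.005]
ft_force: [-0.0, 0.2, -0.0]
grip_width: 0.698
```

Call:
drive_tool:
  increments:
    - {"rotation": [0, 0, 0], "slide": [-0.01, 0.03, 0], "grip": 0.7}
    - {"rotation": [0, 0, 0], "slide": [-0.03, 0.07, 0], "grip": 0.7}
    - {"rotation": [0, 0, 0], "slide": [-0.05, 0.11, 0], "grip": 0.7}
    - {"rotation": [0, 0, 0], "slide": [-0.055, 0.13, 0], "grip": 0.7}
    - {"rotation": [0, 0, 0], "slide": [-0.055, 0.13, 0], "grip": 0.7}

```text
clock: 33.75
tool_pos: [0.4899, 0.1853, 0.1263]
tcp_rot: [0.005, 0.703, 0.711, 0.005]
ft_force: [-0.5, -0.5, -0.2]
grip_width: 0.701
```

```bash
python3 - <<'E'
from h import *
im,s=snap('wrist','w43');print(s['tool_pos'],yaw(s),s['grip_width'],s['ft_force'])
rollers(im,viewer.camera_model('wrist'),s)
E
```

```text
[0.48992706 0.18528314 0.12630123] 0.6086666481030166 0.701304849045425 [-0.54415102 -0.45356918 -0.23447538]
{'c': (537, 30), 'L': 45, 'W': 43, 'yaw': -0.9, 'ax': np.float64(535.6), 'r': np.float64(21.0), 'slots': [(np.float64(-3.1), -11, 5, np.int32(185), 26, [302.0, 340.0])]}
{'c': (536, 112), 'L': 48, 'W': 42, 'yaw': 0.4, 'ax': np.float64(536.1), 'r': np.float64(20.5), 'slots': [(np.float64(-1.0), -31, 29, np.int32(275), 38, [305.0, 260.0]), (np.float64(-0.3), -8, 7, np.int32(68), 9, [306.0, 291.0])]}
{'c': (492, 201), 'L': 104, 'W': 43, 'yaw': -2.1, 'ax': np.float64(484.4), 'r': np.float64(21.5), 'slots': []}
```

View pics/w43.png

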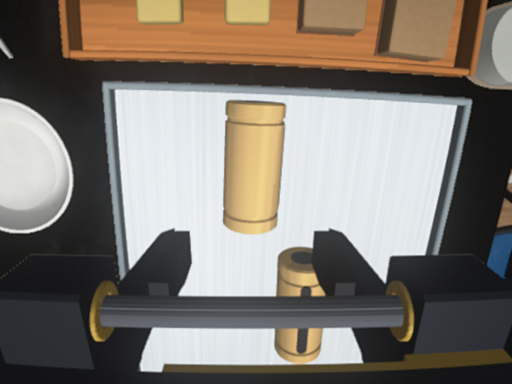

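Call:
drive_tool:
  increments:
    - {"rotation": [0, 0, -0.03], "slide": [0.002, 0.016, -0.03], "grip": 0.7}
    - {"rotation": [0, 0, -0.03], "slide": [0.002, 0.016, -0.08], "grip": 0.7}
    - {"rotation": [0, 0, -0.03], "slide": [0.002, 0.016, -0.12], "grip": 0.7}
    - {"rotation": [0, 0, -0.03], "slide": [0.002, 0.016, -0.13], "grip": 0.7}
    - {"rotation": [0, 0, -0.03], "slide": [0.002, 0.016, -0.13], "grip": 0.62}

```text
clock: 34.3
tool_pos: [0.4924, 0.1938, 0.0219]
tcp_rot: [0.006, 0.722, 0.692, 0.004]
ft_force: [0.6, -0.5, 0.7]
grip_width: 0.637
```

Call:
drive_tool:
  increments:
    - {"rotation": [0, 0, 0], "slide": [0, 0, 0], "grip": 0.56}
    - {"rotation": [0, 0, 0], "slide": [-0.01, 0, 0], "grip": 0.56}
    - {"rotation": [0, 0, 0], "slide": [-0.02, 0, 0], "grip": 0.56}
    - {"rotation": [0, 0, 0], "slide": [-0.03, 0, 0], "grip": 0.56}
    - {"rotation": [0, 0, 0], "slide": [-0.035, 0, 0], "grip": 0.56}

```text
clock: 34.8
tool_pos: [0.4629, 0.194, 0.0221]
tcp_rot: [0.005, 0.721, 0.693, 0.003]
ft_force: [0.0, 0.5, -0.2]
grip_width: 0.562
```

```bash
python3 - <<'E'
from h import *
im,s=snap('wrist','w44');print(s['tool_pos'],yaw(s),s['grip_width'],s['ft_force'])
rollers(im,viewer.camera_model('wrist'),s)
E
```

```text
[0.46291592 0.19404977 0.02212619] -2.3293610197275525 0.5617266859131009 [ 0.0141184   0.47156561 -0.22213595]
{'c': (457, 125), 'L': 50, 'W': 3, 'yaw': 87.1, 'ax': np.float64(148.0), 'r': np.float64(1.1), 'slots': []}
{'c': (460, 147), 'L': 39, 'W': 13, 'yaw': 88.4, 'ax': np.float64(159.7), 'r': np.float64(4.6), 'slots': []}
{'c': (397, 164), 'L': 39, 'W': 11, 'yaw': -13.3, 'ax': np.float64(348.2), 'r': np.float64(5.0), 'slots': [(np.float64(22.2), 17, 27, np.int32(113), 9, [131.0, 302.0])]}
{'c': (463, 215), 'L': 84, 'W': 44, 'yaw': -2.8, 'ax': np.float64(451.9), 'r': np.float64(21.7), 'slots': [(np.float64(-0.7), -22, 21, np.int32(211), 19, [249.0, 129.0]), (np.float64(31.6), 21, 42, np.int32(2007), 56, [278.0, 233.0])]}
```

View pics/w44.png

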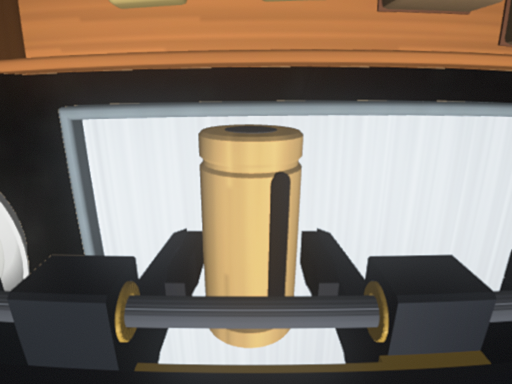

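Call:
drive_tool:
  increments:
    - {"rotation": [0, 0, 0], "slide": [-0.001, 0, 0], "grip": 0.52}
    - {"rotation": [0, 0, 0], "slide": [-0.005, 0, 0], "grip": 0.52}
    - {"rotation": [0, 0, 0], "slide": [-0.01, 0, 0], "grip": 0.52}
    - {"rotation": [0, 0, 0], "slide": [-0.014, 0, 0], "grip": 0.52}
    - {"rotation": [0, 0, 0], "slide": [-0.014, 0, 0], "grip": 0.52}

```text
clock: 35.35
tool_pos: [0.4506, 0.194, 0.0218]
tcp_rot: [0.005, 0.721, 0.693, 0.003]
ft_force: [-0.7, -0.4, -0.9]
grip_width: 0.522
```

```bash
python3 - <<'E'
from h import *
im,s=snap('wrist','w45');print(s['tool_pos'],yaw(s),s['grip_width'],s['ft_force'])
rollers(im,viewer.camera_model('wrist'),s)
E
```

```text
[0.4506125  0.19399065 0.02183982] -2.3056516202515023 0.5216763741495588 [-0.74579183 -0.38004171 -0.91584054]
{'c': (449, 125), 'L': 52, 'W': 3, 'yaw': 87.0, 'ax': np.float64(148.1), 'r': np.float64(1.1), 'slots': []}
{'c': (448, 147), 'L': 39, 'W': 12, 'yaw': 88.5, 'ax': np.float64(158.8), 'r': np.float64(4.4), 'slots': []}
{'c': (388, 165), 'L': 38, 'W': 10, 'yaw': -13.9, 'ax': np.float64(336.9), 'r': np.float64(4.7), 'slots': [(np.float64(20.2), 16, 25, np.int32(100), 8, [137.0, 302.0])]}
{'c': (451, 215), 'L': 84, 'W': 44, 'yaw': -2.5, 'ax': np.float64(441.2), 'r': np.float64(21.9), 'slots': [(np.float64(-0.9), -22, 20, np.int32(203), 19, [249.0, 128.0]), (np.float64(-1.2), -11, 8, np.int32(2509), 56, [248.0, 234.0])]}
```

Call:
drive_tool:
  increments:
    - {"rotation": [0, 0, 0], "slide": [0, 0, 0], "grip": 0.6}
    - {"rotation": [0, 0, 0], "slide": [0, 0, 0], "grip": 0.7}
    - {"rotation": [0, 0, 0], "slide": [0, 0, 0.03], "grip": 0.7}
    - {"rotation": [0, 0, 0], "slide": [0, 0, 0.08], "grip": 0.7}
    - {"rotation": [0, 0, 0], "slide": [0, 0, 0.14], "grip": 0.7}

```text
clock: 35.9
tool_pos: [0.4501, 0.1933, 0.1342]
tcp_rot: [0.005, 0.721, 0.693, 0.001]
ft_force: [1.7, 0.2, 0.4]
grip_width: 0.702
```

Call:
drive_tool:
  increments:
    - {"rotation": [0, 0, 0], "slide": [0.02, -0.05, 0.06], "grip": 1}
    - {"rotation": [0, 0, 0], "slide": [0.03, -0.1, 0.12], "grip": 1}
    - {"rotation": [0, 0, 0], "slide": [0.04, -0.15, 0.15], "grip": 1}
    - {"rotation": [0, 0, 0], "slide": [0.06, -0.2, 0.15], "grip": 1}
    - {"rotation": [0, 0, 0], "slide": [0.06, -0.24, 0.15], "grip": 1}

```text
clock: 36.4
tool_pos: [0.5002, -0.0003, 0.2564]
tcp_rot: [0.006, 0.721, 0.693, 0.003]
ft_force: [0.4, 0.8, 0.4]
grip_width: 0.999
```

```bash
python3 - <<'E'
from h import *
im,s=snap('wrist','w46');print(s['tool_pos'],yaw(s),s['grip_width'],s['ft_force'])
rollers(im,viewer.camera_model('wrist'),s)
E
```

```text
[ 5.00154971e-01 -2.54710291e-04  2.56421177e-01] -2.2872401112775713 0.9989162563054315 [0.42821154 0.8355483  0.44378619]
{'c': (529, -114), 'L': 190, 'W': 73, 'yaw': 21.1, 'ax': np.float64(452.8), 'r': np.float64(36.1), 'slots': [(np.float64(57.9), 35, 80, np.int32(29), 17, [262.0, 176.0]), (np.float64(-1.5), -35, 32, np.int32(259), 66, [263.0, 219.0]), (np.float64(58.3), 34, 83, np.int32(83), 17, [296.0, 253.0]), (np.float64(15.0), -4, 34, np.int32(91), 34, [297.0, 285.0])]}
{'c': (536, 78), 'L': 100, 'W': 42, 'yaw': -0.2, 'ax': np.float64(535.5), 'r': np.float64(20.9), 'slots': [(np.float64(-0.6), -8, 6, np.int32(388), 67, [279.0, 83.0])]}
{'c': (449, 163), 'L': 42, 'W': 11, 'yaw': 87.0, 'ax': np.float64(186.3), 'r': np.float64(5.3), 'slots': []}
```

View pics/w46.png

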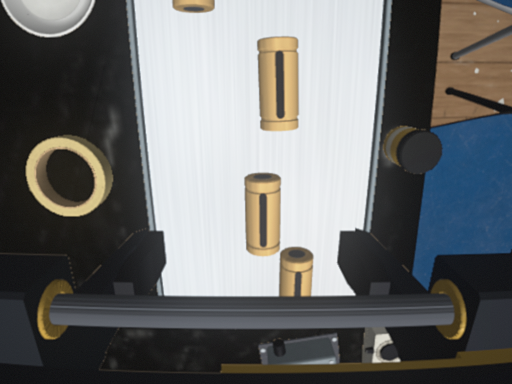

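Call:
drive_tool:
  increments:
    - {"rotation": [0, 0, 0.114], "slide": [0.01, -0.06, 0], "grip": 1}
    - {"rotation": [0, 0, 0.114], "slide": [0.02, -0.12, 0], "grip": 1}
    - {"rotation": [0, 0, 0.114], "slide": [0.03, -0.18, 0], "grip": 1}
    - {"rotation": [0, 0, 0.114], "slide": [0.0375, -0.24, 0], "grip": 1}
    - {"rotation": [0, 0, 0.114], "slide": [0.0375, -0.29, 0], "grip": 1}

```text
clock: 36.95
tool_pos: [0.5298, -0.2419, 0.2563]
tcp_rot: [0.007, 0.66, 0.752, 0.003]
ft_force: [1.8, 0.3, -0.0]
grip_width: 0.999
```

Call:
drive_tool:
  increments:
    - {"rotation": [0, 0, 0], "slide": [0, -0.04, 0], "grip": 1}
    - {"rotation": [0, 0, 0], "slide": [0, -0.08, 0], "grip": 1}
    - {"rotation": [0, 0, 0], "slide": [0, -0.11, 0], "grip": 1}
    - {"rotation": [0, 0, 0], "slide": [0, -0.13, -0.03], "grip": 1}
    - {"rotation": [0, 0, 0], "slide": [0, -0.135, -0.06], "grip": 1}

```text
clock: 37.45
tool_pos: [0.5293, -0.3526, 0.2081]
tcp_rot: [0.008, 0.661, 0.751, 0.002]
ft_force: [-0.4, 0.3, 0.1]
grip_width: 0.998
```

```bash
python3 - <<'E'
from h import *
im,s=snap('wrist','w47');print(s['tool_pos'],yaw(s),proj(viewer.camera_model('wrist'),[.530,-.346,.1246],s))
im,s=snap('top','t47');rollers(im,viewer.camera_model('top'))
cv2.imwrite('pics/t47z.png',cv2.resize(im[95:225,95:400,::-1],None,fx=2.6,fy=2.6,interpolation=cv2.INTER_CUBIC))
E
```

```text
[ 0.5293289  -0.35256181  0.20810622] 7.283650664244872 [251.36591706 186.43944101]
{'c': (517, -75), 'L': 93, 'W': 40, 'yaw': -0.2, 'ax': np.float64(517.3), 'r': np.float64(19.7), 'slots': [(np.float64(-3.0), -7, 1, np.int32(48), 64, [278.0, 162.0])]}
{'c': (538, 78), 'L': 97, 'W': 41, 'yaw': 2.2, 'ax': np.float64(541.0), 'r': np.float64(20.2), 'slots': [(np.float64(0.2), -6, 7, np.int32(48), 64, [222.0, 154.0])]}
{'c': (558, -184), 'L': 96, 'W': 42, 'yaw': -0.8, 'ax': np.float64(560.3), 'r': np.float64(21.0), 'slots': [(np.float64(-3.9), -11, 3, np.int32(54), 67, [317.0, 147.0])]}
```

View pics/w47.png

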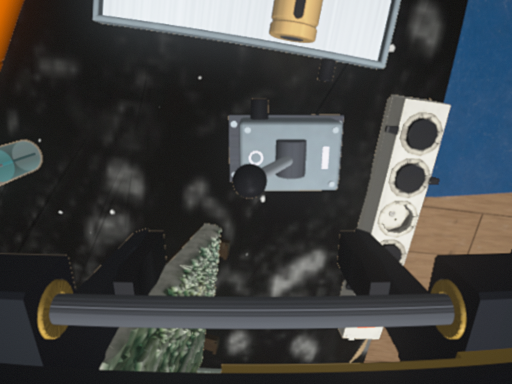

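View pics/t47z.png

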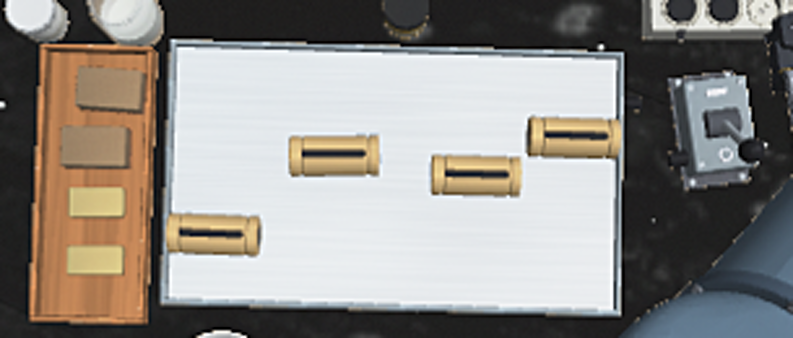

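Call:
drive_tool:
  increments:
    - {"rotation": [0, 0, 0], "slide": [0.0, 0.009, -0.03], "grip": 1}
    - {"rotation": [0, 0, 0], "slide": [0.0, 0.009, -0.07], "grip": 1}
    - {"rotation": [0, 0, 0], "slide": [0.0, 0.009, -0.115], "grip": 1}
    - {"rotation": [0, 0, 0], "slide": [0.0, 0.009, -0.115], "grip": 1}

```text
clock: 37.95
tool_pos: [0.526, -0.3392, 0.1098]
tcp_rot: [0.001, 0.66, 0.751, 0.002]
ft_force: [-1.0, 0.0, 0.9]
grip_width: 0.996
```

Call:
drive_tool:
  increments:
    - {"rotation": [0, 0, 0], "slide": [0.035, 0.005, 0], "grip": 1}
    - {"rotation": [0, 0, 0], "slide": [0.065, 0.009, 0], "grip": 1}
    - {"rotation": [0, 0, 0], "slide": [0.095, 0.013, 0], "grip": 1}
    - {"rotation": [0, 0, 0], "slide": [0.12, 0.017, 0], "grip": 1}
    - {"rotation": [0, 0, 0], "slide": [0.133, 0.019, 0], "grip": 1}

```text
clock: 38.45
tool_pos: [0.6347, -0.3233, 0.1121]
tcp_rot: [0.002, 0.659, 0.752, 0.002]
ft_force: [-0.9, 0.2, -1.1]
grip_width: 1.001
```

Call:
drive_tool:
  increments:
    - {"rotation": [0, 0, 0], "slide": [0.005, 0.0005, 0], "grip": 1}
    - {"rotation": [0, 0, 0], "slide": [0.01, 0.001, 0], "grip": 1}

```text
clock: 38.65
tool_pos: [0.6394, -0.3228, 0.1126]
tcp_rot: [-0.001, 0.66, 0.752, 0.0]
ft_force: [-13.8, 3.3, 7.1]
grip_width: 1.003
```

```bash
python3 - <<'E'
from h import *
im,s=snap('wrist','w48');print(s['tool_pos'],s['ft_force'])
E
```

```text
[ 0.63943882 -0.32275337  0.11258398] [-13.79470992   3.25258095   7.08419678]
```

View pics/w48.png

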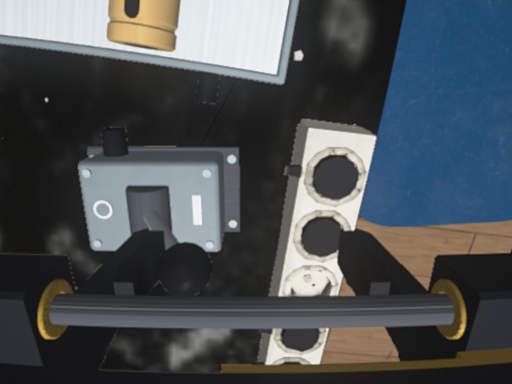

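End stop reached (14 N). Back off, lift clear and check.

Call:
drive_tool:
  increments:
    - {"rotation": [0, 0, 0], "slide": [-0.025, -0.003, 0], "grip": 1}
    - {"rotation": [0, 0, 0], "slide": [-0.025, -0.003, 0.05], "grip": 1}
    - {"rotation": [0, 0, 0], "slide": [-0.025, -0.003, 0.1], "grip": 1}
    - {"rotation": [0, 0, 0], "slide": [-0.025, -0.003, 0.16], "grip": 1}
    - {"rotation": [0, 0, 0], "slide": [-0.025, -0.003, 0.18], "grip": 1}

```text
clock: 39.2
tool_pos: [0.6204, -0.3273, 0.2636]
tcp_rot: [0.003, 0.66, 0.751, 0.001]
ft_force: [-0.7, 0.1, -0.3]
grip_width: 0.995
```

```bash
python3 - <<'E'
from h import *
im,s=snap('wrist','w49');m=viewer.camera_model('wrist');print(s['tool_pos'],s['ft_force'],proj(m,[.611,-.334,.1246],s))
im2,s2=snap('top','t49');rollers(im2,viewer.camera_model('top'));rollers(im2,viewer.camera_model('top'),crop=(159,340,90,230))
a=cv2.resize(im2[95:225,95:400,::-1],None,fx=2.5,fy=2.5,interpolation=cv2.INTER_CUBIC)
cv2.imwrite('pics/t49z.png',a)
E
```

```text
[ 0.62037472 -0.32734524  0.26355857] [-0.6755926   0.09602876 -0.25948911] [239.20148464 181.26414529]
{'c': (517, -75), 'L': 93, 'W': 40, 'yaw': -0.2, 'ax': np.float64(517.3), 'r': np.float64(19.7), 'slots': [(np.float64(-3.0), -7, 1, np.int32(48), 64, [278.0, 162.0])]}
{'c': (538, 78), 'L': 97, 'W': 41, 'yaw': 2.2, 'ax': np.float64(541.0), 'r': np.float64(20.2), 'slots': [(np.float64(0.2), -6, 7, np.int32(48), 64, [222.0, 154.0])]}
{'c': (558, -184), 'L': 96, 'W': 42, 'yaw': -0.8, 'ax': np.float64(560.3), 'r': np.float64(21.0), 'slots': [(np.float64(-3.9), -11, 3, np.int32(54), 67, [317.0, 147.0])]}
{'c': (454, 209), 'L': 98, 'W': 41, 'yaw': -2.1, 'ax': np.float64(445.7), 'r': np.float64(20.7), 'slots': [(np.float64(0.4), -7, 7, np.int32(51), 64, [175.0, 184.0])]}
{'c': (517, -75), 'L': 93, 'W': 40, 'yaw': -0.2, 'ax': np.float64(517.3), 'r': np.float64(19.7), 'slots': [(np.float64(-3.0), -7, 1, np.int32(48), 64, [278.0, 162.0])]}
{'c': (538, 78), 'L': 97, 'W': 41, 'yaw': 2.2, 'ax': np.float64(541.0), 'r': np.float64(20.2), 'slots': [(np.float64(0.2), -6, 7, np.int32(48), 64, [222.0, 154.0])]}
{'c': (558, -184), 'L': 96, 'W': 42, 'yaw': -0.8, 'ax': np.float64(560.3), 'r': np.float64(21.0), 'slots': [(np.float64(-3.9), -11, 3, np.int32(54), 67, [317.0, 147.0])]}
```

View pics/w49.png

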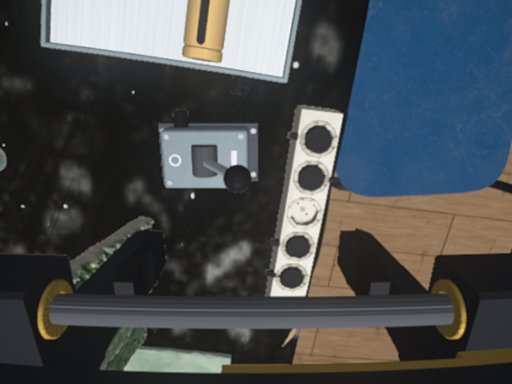

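View pics/t49z.png

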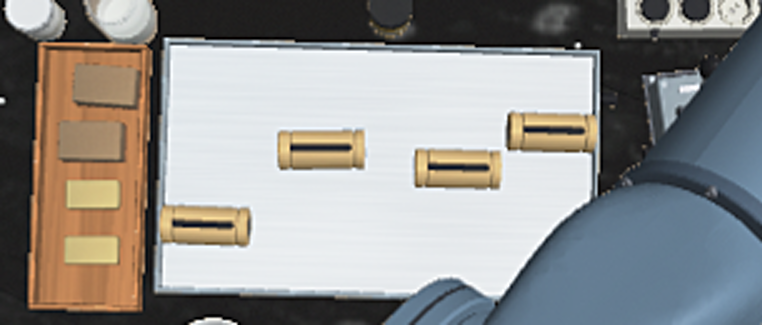

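Lever is on (ball within 3 px of its starting on-position), all slots read up within about 4°, and the four blocks lie in the tray. I'm handing in.

```bash
python3 - <<'E'
from h import *
print(ctrl.state()['dq'].round(3)); print(ctrl.close_job())
E
```

```text
[ 0.002  0.055 -0.039  0.064 -0.011 -0.033  0.009]
the job is handed in; nothing more can be done
None
```

The job is done and handed in at about 39 s of robot time. I threw the lever fully off and put both sanding blocks and both wax blocks flat in the tray. I then rolled all four rollers along the plate with the open fingers until their slots faced up, and threw the lever fully on. The orange look-alike was not touched.

- **Lever:** it reached its end stop both ways, at about 16 N going off and 14 N going on. The last wrist picture shows the ball within about 3 pixels of its starting on position.
- **Rollers:** close-up wrist pictures put the slots 0.6 to 1.8° off vertical. The coarser top camera reads 0.2 to 3.9° off, a small disagreement within its lower resolution.
- **Blocks:** the last top picture shows all four lying in the tray.
- **Disturbance:** roller_3 was knocked against the near rim while I was placing blocks. I rolled it back and turned it there.
- **One hard touch:** setting down the first sanding block gave about 44 N at the wrist, under the 120 N limit. The contact was between the held block and the tray floor. I lowered the later blocks more gently.

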